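# Set out the gearbox parts in their holders

## Task

The gearbox is apart for its rebuild and the bench is gritty: lay the long bright gear shaft in the blue V-rest and the short dark pinion shaft in the red V-rest, each cradled in both notches with its teeth between the two uprights, put the ball bearing flat down over the brass spigot of the white nest, and put the nut in the round steel dish. Set the shafts and the bearing down, do not drop them; let go of everything and leave it lying still.

Things in the scene. Friction and masses are not known exactly. Their poses are not given: they have to be found in the camera images.
- gear_shaft: Long bright steel shaft lying on the bench. Toothed middle 36 mm in diameter, 48 mm long (grip across it); smooth 24 mm journals either side out to 50 mm from the middle. 100 mm long, 0.55 kg. Origin on the axis at mid-teeth, 18 mm up at the start; x along the shaft. May lie either way round, rolled anyhow.
- pinion_shaft: Short steel shaft with dark teeth, lying on the bench. Toothed middle 28 mm in diameter, 30 mm long (grip across it); smooth bright 16 mm journals either side out to 33 mm from the middle. 66 mm long, 0.2 kg. Origin on the axis at mid-teeth, 14 mm up at the start; x along the shaft. May lie either way round, rolled anyhow.
- bearing: Steel ball bearing lying flat on the bench: ring of 62 mm outer diameter, 25 mm bore, 16 mm thick, 0.16 kg. Origin at the centre of its underside, z along its axis. (The shafts and rests lie nearer the robot in a row of their own, each within 0.2 rad of the robot's x, with the vise to the left, the grinder in front and the pegboard wall to the right.)
- nut: Large grey hexagon nut lying flat on the bench, 24 mm across flats (along its x), 27 mm across corners (along its y), 13 mm thick, 45 g. Origin at the centre of its underside, z along its axis.
- blue_rest: Blue shaft rest, fixed. Base 96 x 36 x 8 mm (x, y, z), two 44 mm wide uprights 32 to 42 mm either side of the middle along x, each with a 90-degree V-notch, 34 mm wide at its top 39 mm up, bottom 22 mm up. The 64 mm between them is open down to the base. Origin: centre of the underside, x along the shaft's line, z up. The seated gear shaft's axis is 39 mm up.
- red_rest: Smaller red shaft rest, fixed. Base 74 x 30 x 8 mm (x, y, z), two 38 mm wide uprights 22.5 to 31 mm either side of the middle along x, each with a 90-degree V-notch, 28 mm wide at its top 36 mm up, bottom 22 mm up. The 45 mm between them is open down to the base. Origin: centre of the underside, x along the shaft's line, z up. The seated pinion shaft's axis is 33 mm up.
- nest: White plastic disc, 72 mm in diameter, 12 mm high, fixed, with a brass spigot in its centre: 21 mm in diameter for the lowest 5 mm, then tapering to 9 mm at its top 34 mm above the bench. Origin: centre of the disc's underside, z up. The bearing lies flat on the disc, spigot through its bore.
- dish: Round shallow dish of bright steel with a black magnet pad in its floor, fixed: 84 mm in diameter over its flared rim, 16 mm high, wall 2 mm, flat floor 70 mm across, 3 mm above the bench. Origin: centre of the underside, z up. Dish, nest, bearing and nut stand in one row, 0.11 m in front of the back wall.

How it is judged:
By the outcome, as a careful person would: the job done as asked, in the order asked, and still so for the second after the job is handed in, with the robot touching nothing.
It also fails if it takes over 109 s, if anything falls off the work surface, if the arm or the gripper's body presses on something with over 40 N, if the wrist force passes 120 N, or if a joint passes its speed limit or range.

## Robot

A 7-joint arm with a two-finger parallel gripper is mounted at the origin on the work surface; the furniture and walls round the work are solid. World frame = base frame: x ahead of the robot, y to its left, z up, the work surface at z = 0. Lengths are in mm, angles in rad, forces in N, time in s.
With the tool pointing down it reaches from about 425 to 825 mm from the base axis. Payload 3.6 kg.
Tool frame: the origin (TCP) lies midway between the tips of the shut fingers; the grasp point (between the pads) lies 19 mm behind it; z points along the fingers, y is the line along which they close (so a half turn about z gives the same grasp; the last joint's range is limited). The gripper opens to 93 mm and grips with 3 to 60 N. Pads are 15 mm wide; open, the fingers measure 128 mm over their backs; the gripper's body (75 mm by 188 mm) begins 65 mm behind the grasp point.
Start: joints at [-1.224, 0.615, -0.013, 1.423, 0.008, 1.103, -0.04], TCP at [237.316, 605.097, 218.64] pointing down, gripper open.
Joint ranges: [-3.12, 3.12], [-0.3, 2.06], [-1.34, 1.32], [0.26, 2.42], [-1.36, 4.5], [0.01, 1.98], [-2.84, 2.84]. Speed limits (rad/s): [2.79, 2.79, 3.14, 3.14, 3.14, 3.14, 3.14].

## Interface

Orientations are given as a rotation vector (axis times angle).
In Python, from plant import ctrl gives the robot as it stands.
- The arm moves only by the shell command python3 -m crank 'ROWS' [OPENING]. ROWS is JSON, a list of rows, each an object with "dp": the shift along the world's x, y, z in m, a list of three; "delta_rot": the turn, a rotation vector about the world's x, y, z in degrees, a list of three. In form: [{"dp": [x, y, z], "delta_rot": [rx, ry, rz]}, ...]. A call has 1 to 12 rows; each row is the pose to reach, as a shift and turn from the pose commanded when the call began; what a row does not reach only later rows make up. A row lasts 1/10 s, in which the tool goes at most 50 mm and 8.59 degrees, less where a joint would pass 70% of its speed; a pose out of reach is approached as far as the arm can. A call with a gripper value outside its range is refused whole. OPENING is the opening, from 0 (shut) to 1 (fully open), set as the call begins (- or left out, the last holds). The fingers move at their own pace and stop on an object; the grip force is fixed at half the most. Time passes only in rows, so rows that repeat a pose let the fingers close. It gives the time, the measured TCP pose, the force, the opening and the grip force at its end, in the units of the state.
- ctrl.read_state(): the state, without advancing time (a new reading comes with each control period).
- ctrl.capture(name): name is "scene" or "side" or "wrist"; returns a dict with "img" (420x560x3 uint8, red, green, blue), "range_z" (420x560 float32, mm along the optical axis (not along the pixel's ray), 0 where there is no reading), "fx", "fy", "cx", "cy" (pixels), "extrinsics" (4x4, takes a point from camera to world coordinates); the wrist camera has in their place "T_tool_cam" (4x4, takes a point from camera to tool coordinates, whose origin is the TCP and whose axes are the flange's). Camera axes: x right, y down, z forward; pixel columns grow to the right and rows downward; lengths in mm; the calibration is good to about 2 mm. A picture is of the moment at which its call begins: read the wrist's pose just before it.
- ctrl.sign_off(): hands the job in; it is judged then, once.
The state is a dict: "time_s": time; "q": joint angles; "joint_vel": joint speeds; "joint_torque": joint torques, N m; "eef_pos": TCP position; "tool_rot": TCP orientation; "wrist_force": force on the tool from outside, world axes, zero at the start; "torque": the same for the moment, N m; "gripper_width": finger opening in mm; "grip_force": force on a finger pad.
Only numpy, scipy, OpenCV 4.12 (cv2) and the standard library are available. Lean on these libraries where they do the work, as an engineer would, in place of code of your own. Each camera call takes 0.05 s, during which the arm holds its last target. There are 200 camera calls.

## Working session

There is one attempt and no reset: what is moved stays moved. The work goes in short steps, Python scripts to look and compute and a shell command to move; the robot and the scene stay as the last step left them, time stands still between calls to the robot, and variables do not carry over. Pictures are saved under pics/ and viewed, at most 16 in all, crops included, and the job is handed in when it is done.

```bash
mkdir -p pics; ls
python3 - <<'E'
from plant import ctrl
import cv2,numpy as np
print(ctrl.read_state())
for n in ["scene","side","wrist"]:
    c=ctrl.capture(n); cv2.imwrite(f"pics/{n}0.png",c["img"][:,:,::-1]); np.savez(f"pics/{n}0.npz",**c)
    print(n,c["fx"],c["fy"],c["cx"],c["cy"]); print(np.round(c.get("extrinsics",c.get("T_tool_cam")),3))
E
```

```text
pics
{'time_s': 0.0, 'q': array([-1.22348451,  0.61588182, -0.01264558,  1.42485801,  0.00810833,
        1.10344006, -0.04040486]), 'joint_vel': array([-0.00081607,  0.00033102,  0.00238776,  0.00122451, -0.00034427,
       -0.00022005, -0.00054156]), 'joint_torque': array([ 7.00641363e-05, -4.58945704e+01,  2.08941218e-01, -1.65741134e+01,
       -6.11182395e-02,  2.05125846e-02,  2.37664117e-04]), 'eef_pos': array([237.04928751, 604.38652354, 217.51894627]), 'tool_rot': array([-0.58354901, -3.08646489,  0.00392302]), 'wrist_force': array([-0.11840148,  0.72908372,  0.4363942 ]), 'torque': array([ 0.01113321,  0.01363646, -0.02213232]), 'grip_force': 0.0, 'gripper_width': 93.1881551346672}
scene 496.08598779288076 496.08598779288076 277.22624788873725 208.25132393213576
[[-7.59000e-01 -4.71000e-01  4.50000e-01  2.50011e+02]
 [-6.51000e-01  5.35000e-01 -5.38000e-01  4.01617e+02]
 [ 1.30000e-02 -7.02000e-01 -7.12000e-01  6.62809e+02]
 [ 0.00000e+00  0.00000e+00  0.00000e+00  1.00000e+00]]
side 398.1398874793046 398.1398874793046 280.2478517312508 209.8797342787615
[[-2.15000e-01 -7.90000e-01  5.74000e-01  1.34277e+02]
 [-9.77000e-01  1.78000e-01 -1.22000e-01  6.21820e+01]
 [-6.00000e-03 -5.87000e-01 -8.10000e-01  7.44418e+02]
 [ 0.00000e+00  0.00000e+00  0.00000e+00  1.00000e+00]]
wrist 346.0137909003282 346.0137909003282 278.1717735758495 205.83334824884196
[[ 1.00000e-03 -9.67000e-01 -2.56000e-01  7.06710e+01]
 [ 1.00000e+00  1.00000e-03  0.00000e+00 -2.64000e-01]
 [-0.00000e+00 -2.56000e-01  9.67000e-01 -1.66944e+02]
 [ 0.00000e+00  0.00000e+00  0.00000e+00  1.00000e+00]]
```

View pics/scene0.png

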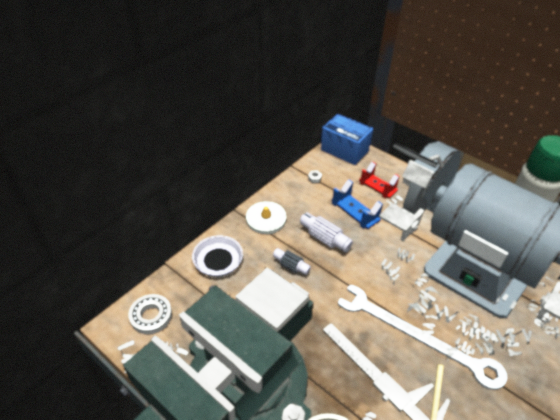

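View pics/side0.png

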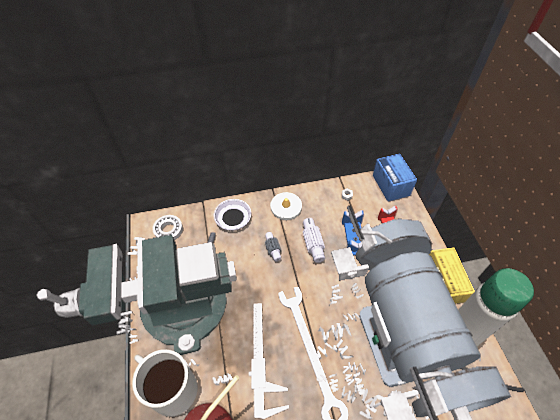

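The scene view shows bearing (150,313), dish (218,257), nest (266,217), nut (315,176), pinion (292,262), gear shaft (326,232), blue rest (357,204) and red rest (379,181). The side view shows the same row, with the grinder close behind the red rest.

```bash
cat > h.py <<'E'
import numpy as np,cv2
from scipy.spatial.transform import Rotation as R
from plant import ctrl
def cloud(c,T=None):
    T=c["extrinsics"] if T is None else T
    v,u=np.mgrid[:420,:560]; z=c["range_z"].astype(float)
    P=np.stack([(u-c["cx"])/c["fx"]*z,(v-c["cy"])/c["fy"]*z,z],-1)
    return P@T[:3,:3].T+T[:3,3]
def wrist(name):
    s=ctrl.read_state(); c=ctrl.capture("wrist")
    T=np.eye(4);T[:3,:3]=R.from_rotvec(s["tool_rot"]).as_matrix();T[:3,3]=s["eef_pos"]
    cv2.imwrite(f"pics/{name}.png",c["img"][:,:,::-1]); T=T@c["T_tool_cam"]
    return dict(c),T,s
def ray(c,T,u,v,z):
    d=T[:3,:3]@np.array([(u-c["cx"])/c["fx"],(v-c["cy"])/c["fy"],1]); return T[:3,3]+d*(z-T[2,3])/d[2]
E
python3 - <<'E'
from h import *
C={n:dict(np.load(f"pics/{n}0.npz")) for n in("scene","side")}
pts=dict(bearing=((150,313),(167,226),16),dish=((218,257),(233,215),3),nest=((266,217),(286,206),12),nut=((315,176),(347,194),13),pinion=((292,262),(273,247),14),gear=((326,232),(313,240),18),blue=((357,206),(352,230),8),red=((379,183),(388,217),8))
for k,(a,b,h) in pts.items():
    print(k,*[np.round(ray(C[n],C[n]["extrinsics"],*p,h)).astype(int) for n,p in(("scene",a),("side",b))])
def pca(Q): 
    m=Q.mean(0);w,V=np.linalg.eigh(np.cov((Q-m).T));d=V[:,-1];p=(Q-m)@d
    return m,d,np.ptp(p),np.ptp((Q-m)@V[:,0])
for n in C:
    P=cloud(C[n]);ok=C[n]["range_z"]>0
    hsv=cv2.cvtColor(C[n]["img"],cv2.COLOR_RGB2HSV);H,S,V=hsv[...,0].astype(int),hsv[...,1],hsv[...,2]
    wks=ok&(P[...,0]>350)&(P[...,0]<720)&(P[...,1]<330)&(P[...,1]>-260)
    b=np.percentile(P[wks&(P[...,2]<25)][:,2],[10,50,90]);print(n,"bench z",b)
    for k,m in dict(blue=(abs(H-112)<12)&(S>130),red=((H<6)|(H>174))&(S>170)).items():
        m=m&wks&(P[...,2]>3)&(P[...,2]<45)
        nl,l,st,ce=cv2.connectedComponentsWithStats(m.astype(np.uint8))
        for i in range(1,nl):
            if st[i,4]>25: 
                q=P[l==i]; r=pca(q[:,:2]); print(k,st[i],np.round(r[0]),np.degrees(np.arctan(r[1][1]/r[1][0])).round(1),r[2].round(),r[3].round(),q[:,2].max().round())
    m=wks&(P[...,2]>7)&(P[...,2]<50)
    nl,l,st,ce=cv2.connectedComponentsWithStats(m.astype(np.uint8))
    for i in range(1,nl):
        if st[i,4]>40:
            q=P[l==i]; r=pca(q[:,:2]); print(st[i],np.round(r[0]),np.degrees(np.arctan(r[1][1]/r[1][0])).round(1),r[2].round(),r[3].round(),q[:,2].max().round())
    # surroundings
    hi=ok&(P[...,2]>60)&(P[...,0]<750)&(P[...,0]>300)&(abs(P[...,1])<450)
    nl,l,st,ce=cv2.connectedComponentsWithStats(hi.astype(np.uint8))
    for i in range(1,nl):
        if st[i,4]>150: q=P[l==i]; print("tall",st[i],q.min(0).round(),q.max(0).round())
E
```

```text
bearing [658 208  16] [663 205  16]
dish [667  58   3] [670  59   3]
nest [662 -60  12] [662 -63  12]
nut [ 663 -206   13] [ 664 -210   13]
pinion [560 -10  14] [561 -12  14]
gear [555 -98  18] [557 -98  18]
blue [ 556 -196    8] [ 569 -191    8]
red [ 559 -277    8] [ 584 -281    8]
scene bench z [-2.45601817 -0.51245006 12.87750925]
blue [333 189  47  39 702] [ 554. -184.] -12.9 88.0 43.0 39.0
red [360 172   6  12  30] [ 586. -258.] -5.3 8.0 4.0 36.0
red [383 183   7  14  65] [ 533. -257.] 3.6 12.0 5.0 36.0
[309 171  13  11  95] [ 665. -209.] -57.0 26.0 24.0 16.0
[332 180  51  47 789] [ 553. -188.] -10.5 92.0 46.0 41.0
[383 183   7  14  58] [ 534. -257.] -1.6 10.0 5.0 36.0
[247 202  39  31 923] [662. -60.] -28.3 73.0 71.0 35.0
[300 213  53  40 980] [552. -91.] 0.7 101.0 36.0 38.0
[193 236  50  41 462] [671.  55.] -38.6 84.0 83.0 18.0
[421 242  38  42 797] [ 372. -172.] -77.0 96.0 41.0 49.0
[273 249  38  26 520] [558.  -7.] 7.6 66.0 28.0 29.0
[407 286  29  27 188] [360. -81.] 87.6 55.0 20.0 32.0
[339 292  28  18 148] [437. -17.] 57.9 45.0 29.0 11.0
[ 129  295   42   38 1041] [660. 2
[... 1239 characters left out ...]
 473] [411. -27.] 7.2 114.0 43.0 13.0
[ 140  293   87   61 2618] [428. 180.] -84.7 165.0 107.0 50.0
[330 294  13  10  46] [ 422. -107.] -72.4 29.0 17.0 16.0
[347 305  29  25 297] [ 372. -152.] -2.8 44.0 52.0 41.0
[254 312   9  21  58] [411.  51.] -2.6 41.0 15.0 10.0
[119 318  12  11  71] [460. 295.] -57.1 23.0 19.0 23.0
[328 323  22  13 111] [360. -95.] 87.2 36.0 20.0 32.0
[117 328  19   5  42] [445. 293.] -85.8 31.0 6.0 22.0
tall [  331     0   229   339 36190] [ 300. -421.   60.] [ 684. -100.  486.]
tall [377 153  40  32 619] [ 632. -357.   60.] [ 719. -292.   66.]
tall [  37  234  200   91 9827] [416.  74.  60.] [544. 382. 187.]
tall [133 349  59  52 944] [300. 172.  60.] [376. 260.  99.]
```

View pics/wrist0.png

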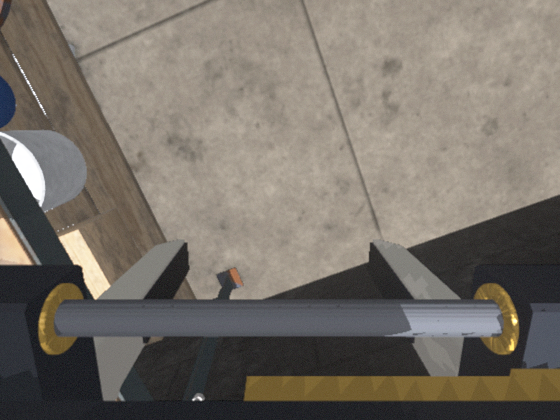

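The wrist view shows floor left of the bench at top, the vise handle lower-left and the gripper's own fingers, so none of the parts are in sight yet. Next I'll map the heights of the tall obstacles.

Run:
```python
from h import *
A=[]
for n in("scene","side"):
    c=dict(np.load(f"pics/{n}0.npz"));P=cloud(c);A.append(P[c["range_z"]>0])
A=np.vstack(A);A=A[(A[:,2]>-20)&(A[:,2]<600)]
xs=range(300,800,25);ys=range(380,-440,-25)
print("     "+" ".join(f"{y:4d}" for y in ys))
for x in reversed(xs):
    row=[]
    for y in ys:
        m=(abs(A[:,0]-x)<12.5)&(abs(A[:,1]-y)<12.5)
        row.append(f"{int(A[m][:,2].max()):4d}" if m.any() else "   .")
    print(f"{x:4d} "+" ".join(row))
```

```text
380  355  330  305  280  255  230  205  180  155  130  105   80   55   30    5  -20  -45  -70  -95 -120 -145 -170 -195 -220 -245 -270 -295 -320 -345 -370 -395 -420
 775  391  438  464  462  460  457  454  453  448  445  443  439  437  434  432  429  426  424  420  417  414  412  409  406  404  401  398  395  392  389  386  383  380
 750    .    .    .    .    .    .    .    .    .    .    .    .    .    .    .    .    .    .    .    .    .    .    .    .    .    .    .    .    .    .    .    .    .
 725    .    .    .    1    2    3    2    4    3    2    3    3    3    3    3    3    3    2    3    3    3    3    3    3    2    2    4   61   62   63    .    .    .
 700    .    .    .    2    3    3   14   18   14    3    3   16   17   18   17    4    3   16   15   15    4    3    3    4    4    3    4   63   63   63    .    .    .
 675    .    .    .    1    3    3   19   20   19    3    3   18   12    8   18    3   14   31   34   15    3    4    4   16   14    4    3   63   64   63    .    .  435
 650    .    .    .    2   20   20   20   18   19    3    4   17   18    7   18    3  
[... 1763 characters left out ...]
   50   47  370  368
 375    .    .    .    1    3   81   97   98   20   15    3    3    3   10    3    3   12   19   31   28   23  173  186  191  189  178  149    .   49   48   47  327  322
 350    .    .    .    3    4   97   98   97   97    4    4    4   10   11    3    3   11   27   33   28  138  169  184  187  187  178    .    .  202    2    .  267  260
 325    .    .    .    1    3   98   59   60   97   14   16   15   11   11    4    3   17   19   18   19  139  170  184  188  187  178    .  207  207  206    .  217  220
 300    .    .    .    2    3   98   96   97   96    3    3    3   12   12    9    4    8   12   13   15  139  170  183  189  187  178    .  207  207  207    3  189  192
```

Run:
```python
import cv2
i=cv2.imread("pics/scene0.png")[120:270,280:480]
cv2.imwrite("pics/c1.png",cv2.resize(i,(800,600),interpolation=cv2.INTER_CUBIC))
```

```text
(no output)
```

View pics/c1.png

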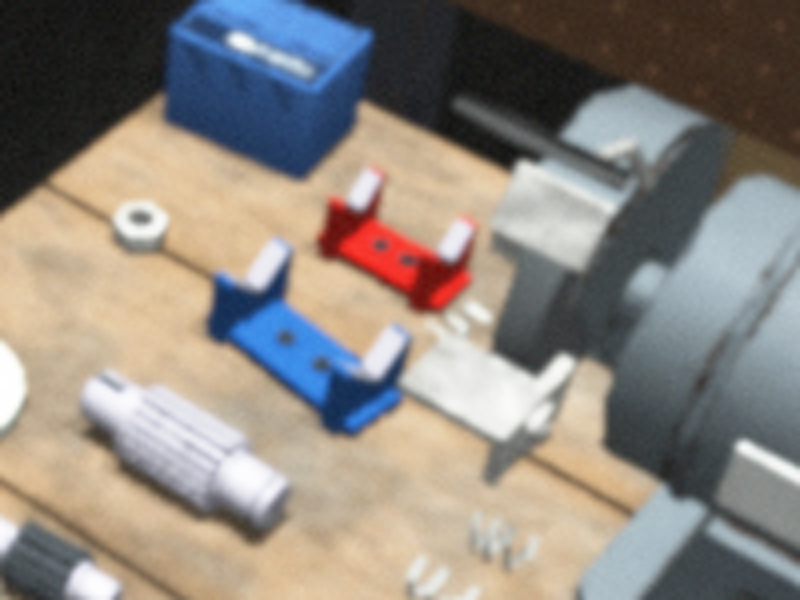

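The crop shows blue rest centre near (310,345), red rest near (400,240), a grinder tool-rest plate at (550,215) and (470,385), and a dark rod with its tip at (458,103). I need 3D positions for these.

Run:
```python
from h import *
c=dict(np.load("pics/scene0.npz"));P=cloud(c)
for cx,cy in [(462,104),(480,112),(510,125),(550,142),(600,165),(500,190),(520,230),(600,200),(580,260),(410,380),(500,435),(470,350),(570,365),(490,470),(620,90)]:
    u,v=280+cx/4,120+cy/4; print((cx,cy),P[int(v),int(u)].round())
# any tall points x>490, y<-80
for n in("scene","side"):
    c=dict(np.load(f"pics/{n}0.npz"));P=cloud(c);ok=c["range_z"]>0
    m=ok&(P[...,0]>488)&(P[...,0]<740)&(P[...,1]<0)&(P[...,1]>-500)&(P[...,2]>70)
    q=P[m];print(n,len(q)); 
    for y in range(-500,0,20):
        s=q[(q[:,1]>=y)&(q[:,1]<y+20)]
        if len(s):print(y,len(s),s.min(0).round(),s.max(0).round())
```

```text
(462, 104) [ 474. -117.  239.]
(480, 112) [ 467. -118.  239.]
(510, 125) [ 456. -116.  240.]
(550, 142) [ 441. -119.  240.]
(600, 165) [ 422. -120.  239.]
(500, 190) [ 550. -365.   -2.]
(520, 230) [ 451. -141.  179.]
(600, 200) [ 431. -156.  195.]
(580, 260) [ 427. -142.  178.]
(410, 380) [ 464. -102.  121.]
(500, 435) [ 423. -102.  121.]
(470, 350) [ 456. -133.  120.]
(570, 365) [ 422. -151.  120.]
(490, 470) [ 425. -104.   98.]
(620, 90) [ 686. -910. -324.]
scene 12358
-440 33 [ 654. -423.   99.] [ 682. -420.  281.]
-420 12325 [ 488. -420.   70.] [ 681. -402.  345.]
side 16108
-440 14 [ 664. -421.   87.] [ 684. -420.  414.]
-420 15126 [ 488. -420.   70.] [ 684. -405.  480.]
-400 967 [ 492. -393.  427.] [ 575. -380.  486.]
-380 1 [ 569. -380.  455.] [ 569. -380.  455.]
```

```bash
python3 -m crank '[{"dp":[0,0,0.05],"delta_rot":[0,0,0]},{"dp":[0.04,-0.05,0.06],"delta_rot":[0,0,-8]},{"dp":[0.06,-0.09,0.06],"delta_rot":[0,0,-16]},{"dp":[0.08,-0.13,0.06],"delta_rot":[0,0,-24]},{"dp":[0.1,-0.17,0.06],"delta_rot":[0,0,-32]},{"dp":[0.12,-0.21,0.06],"delta_rot":[0,0,-40]},{"dp":[0.14,-0.25,0.06],"delta_rot":[0,0,-48]},{"dp":[0.15,-0.29,0.06],"delta_rot":[0,0,-56]},{"dp":[0.16,-0.33,0.06],"delta_rot":[0,0,-64]},{"dp":[0.17,-0.37,0.06],"delta_rot":[0,0,-72]},{"dp":[0.18,-0.4,0.06],"delta_rot":[0,0,-78]},{"dp":[0.18,-0.4,0.06],"delta_rot":[0,0,-78]}]' 1; python3 -c "
from plant import ctrl;print(ctrl.read_state()['q'].round(2))"
```

```text
time_s: 1.35
eef_pos: [418.7, 199.7, 279.0]
tool_rot: [2.405, 2.017, -0.001]
wrist_force: [-0.6, 0.2, 0.2]
gripper_width: 93.0
grip_force: 0.0
[-0.81  0.28  0.42  1.85 -0.13  1.04 -0.52]
```

```bash
python3 -m crank '[{"dp":[0.03,-0.03,0],"delta_rot":[0,0,-8]},{"dp":[0.06,-0.06,0],"delta_rot":[0,0,-16]},{"dp":[0.09,-0.09,0],"delta_rot":[0,0,-24]},{"dp":[0.12,-0.12,0],"delta_rot":[0,0,-32]},{"dp":[0.134,-0.15,0],"delta_rot":[0,0,-40]},{"dp":[0.134,-0.18,-0.01],"delta_rot":[0,0,-48]},{"dp":[0.134,-0.21,-0.02],"delta_rot":[0,0,-56]},{"dp":[0.134,-0.25,-0.04],"delta_rot":[0,0,-64]},{"dp":[0.134,-0.29,-0.06],"delta_rot":[0,0,-72]},{"dp":[0.134,-0.296,-0.06],"delta_rot":[0,0,-80.6]},{"dp":[0.134,-0.296,-0.06],"delta_rot":[0,0,-80.6]},{"dp":[0.134,-0.296,-0.06],"delta_rot":[0,0,-80.6]}]' 1
python3 - <<'E'
from h import *
c,T,s=wrist("w1"); np.savez("pics/w1.npz",T=T,**c); print(s['q'].round(2),T.round(2))
E
```

```text
time_s: 2.55
eef_pos: [551.9, -89.0, 218.3]
tool_rot: [-3.14, -0.009, 0.0]
wrist_force: [-0.7, -0.0, -0.2]
gripper_width: 93.0
grip_force: 0.0
[-0.35  0.57  0.77  1.71 -0.45  1.05 -1.  ] [[ 1.0000e-02 -9.7000e-01 -2.6000e-01  6.2229e+02]
 [-1.0000e+00 -1.0000e-02 -0.0000e+00 -8.9040e+01]
 [-0.0000e+00  2.6000e-01 -9.7000e-01  3.8520e+02]
 [ 0.0000e+00  0.0000e+00  0.0000e+00  1.0000e+00]]
```

View pics/w1.png

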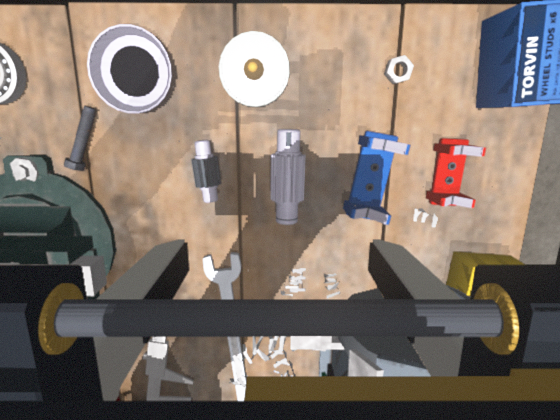

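The wrist view shows everything: gear shaft (288,176), pinion (206,170), blue rest (372,177), red rest (452,172), dish (131,69), nest (254,69), nut (400,69), and a bearing edge at (5,75). The fingers are at the bottom of the frame. I'll measure all of them from this view.

```bash
cat > m.py <<'E'
from h import *
def comps(c,T,mask,zlo,zhi,box,amin=60,er=0):
    P=cloud(c,T);m=mask&(c["range_z"]>0)&(P[...,2]>zlo)&(P[...,2]<zhi)
    b=np.zeros_like(m);x0,x1,y0,y1=box;b[y0:y1,x0:x1]=1;m&=b
    n,l,st,ce=cv2.connectedComponentsWithStats(m.astype(np.uint8),connectivity=4)
    for i in range(1,n):
        if st[i,4]<amin: continue
        q=P[l==i]; (cx,cy),(w,h),a=cv2.minAreaRect(q[:,:2].astype(np.float32))
        if w<h:a-=90
        a=(a+90)%180-90
        print("rect c",round(cx,1),round(cy,1),"size",round(max(w,h),1),round(min(w,h),1),"ang",round(a,1),"z",np.percentile(q[:,2],[50,98]).round(1),"px",st[i,:5])
E
python3 - <<'E'
from m import *
c=dict(np.load("pics/w1.npz"));T=c["T"]
P=cloud(c,T);print("bench",np.median(P[130:230,225:260,2]),np.median(P[100:130,300:350,2]))
H,S,V=cv2.split(cv2.cvtColor(c["img"],cv2.COLOR_RGB2HSV));H=H.astype(int)
a=np.ones_like(S,bool)
print("shafts");comps(c,T,a,6,60,(180,320,110,235))
print("blue");comps(c,T,(abs(H-112)<15)&(S>110),2,60,(330,425,110,235));comps(c,T,a,5,60,(330,425,110,235))
print("red");comps(c,T,a,5,60,(428,500,110,215))
print("red uprights");comps(c,T,a,20,60,(428,500,110,215),20)
print("blue uprights");comps(c,T,a,20,60,(330,425,110,235),20)
print("row");comps(c,T,a,6,60,(0,440,10,125))
E
```

```text
bench 0.21464411902988445 0.39282199144551555
shafts
rect c 558.0 -99.2 size 100.4 35.9 ang -0.6 z [30.6 37.2] px [ 271  129   35   96 2660]
rect c 563.3 -11.9 size 66.0 28.2 ang 5.9 z [23.  29.2] px [ 192  140   30   62 1281]
blue
rect c 564.6 -191.8 size 79.8 37.5 ang -7.7 z [ 8.8 36.9] px [ 349  131   48   77 1904]
rect c 557.1 -192.1 size 95.6 44.2 ang -9.9 z [ 9.4 39.8] px [ 344  131   67   94 3223]
red
rect c 562.1 -277.5 size 74.0 38.8 ang -2.9 z [ 9.9 37.1] px [ 428  138   59   70 2295]
red uprights
rect c 588.9 -278.4 size 37.3 9.2 ang 87.1 z [31.1 37.6] px [442 144  45  12 402]
rect c 535.3 -276.2 size 37.4 9.6 ang 87.3 z [30.2 37.4] px [433 194  43  14 412]
blue uprights
rect c 593.5 -198.1 size 42.8 10.8 ang 80.3 z [33.  40.6] px [363 136  48  19 501]
rect c 520.4 -185.6 size 43.0 11.1 ang 80.1 z [31.8 40.3] px [347 204  45  21 518]
row
rect c 664.7 60.3 size 83.0 82.5 ang 46.0 z [13.4 17.8] px [  88   24   84   89 1872]
rect c 666.4 -64.2 size 71.0 70.9 ang -33.4 z [13.1 32.6] px [ 219   31   71   76 4167]
rect c 658.8 185.0 size 59.1 23.0 ang -11.3 z [14.8 17.6] px [   0   43   24   61 1066]
rect c 667.8 -210.8 size 26.8 23.9 ang -76.2 z [13.4 15.2] px [385  55  29  28 431]
rect c 619.5 112.2 size 20.4 13.2 ang -21.3 z [12.2 14.6] px [ 79 105  18  20 244]
```

```bash
python3 -m crank '[{"dp":[0.0055,-0.0095,0],"delta_rot":[0,0,-1]},{"dp":[0.0055,-0.0095,-0.04],"delta_rot":[0,0,-1]},{"dp":[0.0055,-0.0095,-0.08],"delta_rot":[0,0,-1]},{"dp":[0.0055,-0.0095,-0.11],"delta_rot":[0,0,-1]},{"dp":[0.0055,-0.0095,-0.14],"delta_rot":[0,0,-1]},{"dp":[0.0055,-0.0095,-0.16],"delta_rot":[0,0,-1]},{"dp":[0.0055,-0.0095,-0.175],"delta_rot":[0,0,-1]},{"dp":[0.0055,-0.0095,-0.19],"delta_rot":[0,0,-1]},{"dp":[0.0055,-0.0095,-0.2],"delta_rot":[0,0,-1]},{"dp":[0.0055,-0.0095,-0.208],"delta_rot":[0,0,-1]},{"dp":[0.0055,-0.0095,-0.214],"delta_rot":[0,0,-1]},{"dp":[0.0055,-0.0095,-0.214],"delta_rot":[0,0,-1]}]' 0.7 && python3 -m crank '[{"dp":[0,0,0],"delta_rot":[0,0,0]},{"dp":[0,0,0],"delta_rot":[0,0,0]},{"dp":[0,0,0],"delta_rot":[0,0,0]}]'
```

```text
time_s: 3.8
eef_pos: [556.6, -100.3, 4.2]
tool_rot: [-3.141, 0.028, 0.001]
wrist_force: [-0.2, -0.4, 0.5]
gripper_width: 64.9
grip_force: 0.0
time_s: 4.1
eef_pos: [557.2, -100.4, 5.1]
tool_rot: [3.141, -0.028, 0.002]
wrist_force: [0.1, -0.7, 0.0]
gripper_width: 64.9
grip_force: 0.0
```

```bash
python3 -m crank '[{"dp":[0,0,-0.001],"delta_rot":[0,0,0]},{"dp":[0,0,-0.001],"delta_rot":[0,0,0]},{"dp":[0,0,-0.001],"delta_rot":[0,0,0]},{"dp":[0,0,-0.001],"delta_rot":[0,0,0]},{"dp":[0,0,-0.001],"delta_rot":[0,0,0]},{"dp":[0,0,-0.001],"delta_rot":[0,0,0]},{"dp":[0,0,-0.001],"delta_rot":[0,0,0]},{"dp":[0,0,-0.001],"delta_rot":[0,0,0]}]' 0 && python3 -m crank '[{"dp":[0,0,0.01],"delta_rot":[0,0,0]},{"dp":[0,0,0.025],"delta_rot":[0,0,0]},{"dp":[0,0,0.045],"delta_rot":[0,0,0]},{"dp":[0,0,0.065],"delta_rot":[0,0,0]},{"dp":[0,0,0.085],"delta_rot":[0,0,0]},{"dp":[0,0,0.1],"delta_rot":[0,0,0]},{"dp":[0,0,0.105],"delta_rot":[0,0,0]},{"dp":[0,0,0.105],"delta_rot":[0,0,0]},{"dp":[0,0,0.105],"delta_rot":[0,0,0]}]'
python3 - <<'E'
from m import *
c,T,s=wrist("w2"); np.savez("pics/w2.npz",T=T,**c)
print(s["eef_pos"],s["tool_rot"])
a=np.ones((420,560),bool)
comps(c,T,a,20,60,(0,560,0,300),40)
print("held");comps(c,T,a,100,150,(0,560,0,300),40)
E
```

```text
time_s: 4.9
eef_pos: [556.8, -100.0, 3.6]
tool_rot: [-3.141, 0.027, 0.0]
wrist_force: [0.4, 1.8, 0.2]
gripper_width: 35.6
grip_force: 30.0
time_s: 5.8
eef_pos: [556.1, -100.1, 108.1]
tool_rot: [-3.141, 0.028, 0.002]
wrist_force: [-0.1, 0.1, -6.5]
gripper_width: 35.3
grip_force: 30.0
[ 556.10745845 -100.08113774  108.10995578] [-3.14095598e+00  2.79174302e-02  2.25538689e-03]
rect c 665.9 -64.1 size 18.7 18.6 ang -19.1 z [28.2 35.1] px [209  40  28  31 648]
rect c 593.3 -197.9 size 42.9 10.9 ang 79.6 z [33.  40.6] px [ 381  148   72   27 1081]
rect c 588.6 -278.0 size 37.7 9.2 ang 87.3 z [30.8 37.6] px [493 157  67  17 891]
rect c 562.9 -11.8 size 66.3 25.8 ang 8.0 z [23.7 29.2] px [ 141  159   40   86 2015]
rect c 535.2 -276.0 size 38.0 10.2 ang 88.3 z [29.8 37.3] px [480 226  64  20 913]
rect c 520.4 -185.6 size 43.0 11.4 ang 80.0 z [30.2 40. ] px [360 242  65  22 997]
rect c 495.8 119.6 size 23.0 13.1 ang -10.8 z [21.  22.6] px [  0 272  18  27 228]
held
rect c 571.6 -104.2 size 69.8 58.9 ang -28.1 z [135.3 147.5] px [  200   158   158   141 12098]
```

View pics/w2.png

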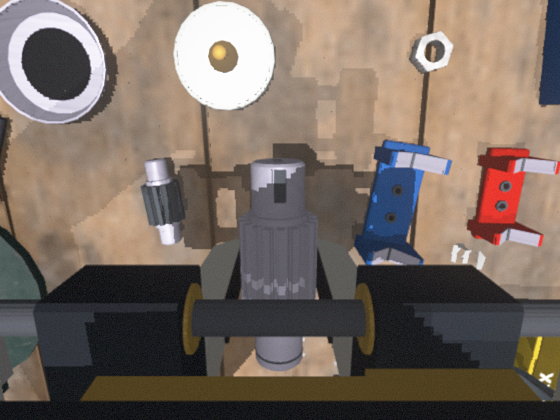

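The picture shows the gear shaft held upright-on in the fingers, journal end at (278,170). Pinion, rests and nest are clear. I'll check the held shaft's axis against the TCP.

Run:
```python
from m import *
c=dict(np.load("pics/w2.npz"));T=c["T"];P=cloud(c,T)
m=(c["range_z"]>0)&(P[...,2]>112)&(P[...,2]<150);m[:, :235]=0;m[:,325:]=0
q=P[m];print("x max",np.percentile(q[:,0],[99,100]))
j=q[(q[:,0]>585)&(q[:,0]<603)]; print(j.min(0),j.max(0),"y mid",(j[:,1].min()+j[:,1].max())/2, np.percentile(j[:,2],99))
t=P[150:300,235:325][(P[150:300,235:325,0]>562)&(P[150:300,235:325,0]<578)&(P[150:300,235:325,2]>112)&(P[150:300,235:325,2]<146)];print(t.min(0),t.max(0))
```

```text
x max [607.17455182 607.60985759]
[ 585.00629097 -112.46605996  123.04418537] [602.99626026 -88.94952334 136.99589661] y mid -100.70779165070778 136.43283520890253
[ 562.00292426 -123.26586392  112.50596878] [577.99606602 -79.13497778 145.89237514]
```

```bash
python3 -m crank '[{"dp":[0,-0.015,0],"delta_rot":[0,0,-1]},{"dp":[0,-0.035,0],"delta_rot":[0,0,-3]},{"dp":[0,-0.055,0],"delta_rot":[0,0,-5]},{"dp":[0,-0.075,0],"delta_rot":[0,0,-7]},{"dp":[0,-0.087,0],"delta_rot":[0,0,-8]},{"dp":[0,-0.0915,0],"delta_rot":[0,0,-8.6]},{"dp":[0,-0.0915,-0.01],"delta_rot":[0,0,-8.6]},{"dp":[0,-0.0915,-0.025],"delta_rot":[0,0,-8.6]},{"dp":[0,-0.0915,-0.04],"delta_rot":[0,0,-8.6]},{"dp":[0,-0.0915,-0.045],"delta_rot":[0,0,-8.6]},{"dp":[0,-0.0915,-0.045],"delta_rot":[0,0,-8.6]},{"dp":[0,-0.0915,-0.045],"delta_rot":[0,0,-8.6]}]'
python3 - <<'E'
from m import *
c,T,s=wrist("w3"); np.savez("pics/w3.npz",T=T,**c)
print(s["eef_pos"],s["tool_rot"],s["wrist_force"],2*np.degrees(np.arctan(s["tool_rot"][1]/s["tool_rot"][0])))
a=np.ones((420,560),bool)
comps(c,T,a,20,48,(0,560,0,300),80)
P=cloud(c,T)
m=(c["range_z"]>0)&(P[...,2]>68)&(P[...,2]<112)&(abs(P[...,1]+196)<20)
q=P[m];print("xmax",np.percentile(q[:,0],99.5))
for x in(598,590):
  j=q[abs(q[:,0]-x)<3];print(x,j[:,1].min(),j[:,1].max(),np.percentile(j[:,2],99))
E
```

```text
time_s: 7.05
eef_pos: [557.0, -191.9, 63.6]
tool_rot: [3.13, -0.263, 0.0]
wrist_force: [-0.1, 0.4, -4.2]
gripper_width: 35.3
grip_force: 30.0
[ 557.02992107 -191.88330951   63.60519409] [ 3.13031991e+00 -2.62759276e-01  3.46922392e-04] [-0.11144523  0.40873523 -4.18653723] -9.596327458577424
rect c 651.1 -297.0 size 41.6 2.4 ang 5.5 z [34.6 47.3] px [ 430    0   37   79 2032]
rect c 665.6 -66.6 size 18.6 14.3 ang -9.3 z [27.9 35.2] px [   2   69   44   35 1057]
rect c 588.5 -278.6 size 37.4 9.5 ang 87.1 z [30.8 37.5] px [ 379  147   74   25 1275]
rect c 596.2 -180.2 size 10.4 5.5 ang -8.8 z [39.2 41.1] px [241 164  10  23 218]
rect c 590.1 -216.1 size 10.5 6.3 ang -10.5 z [39.2 40.9] px [305 164  11  23 244]
rect c 535.3 -276.1 size 37.2 10.2 ang 87.3 z [29.8 37.4] px [ 384  230   68   30 1309]
rect c 558.6 -18.6 size 44.6 18.0 ang -13.2 z [23.8 29. ] px [   0  235   34   64 1372]
xmax 608.2542894992482
598 -210.94261377998328 -186.78409540800544 91.88860716656491
590 -209.76612953643422 -184.0187481507379 91.94007928438243
```

```bash
python3 -m crank '[{"dp":[-0.0005,0,-0.01],"delta_rot":[0,0,0]},{"dp":[-0.0005,0,-0.02],"delta_rot":[0,0,0]},{"dp":[-0.0005,0,-0.028],"delta_rot":[0,0,0]},{"dp":[-0.0005,0,-0.034],"delta_rot":[0,0,0]},{"dp":[-0.0005,0,-0.037],"delta_rot":[0,0,0]},{"dp":[-0.0005,0,-0.037],"delta_rot":[0,0,0]},{"dp":[-0.0005,0,-0.037],"delta_rot":[0,0,0]}]'; python3 -m crank '[{"dp":[0,0,-0.001],"delta_rot":[0,0,0]},{"dp":[0,0,-0.001],"delta_rot":[0,0,0]},{"dp":[0,0,-0.001],"delta_rot":[0,0,0]}]';python3 -m crank '[{"dp":[0,0,-0.001],"delta_rot":[0,0,0]},{"dp":[0,0,-0.001],"delta_rot":[0,0,0]},{"dp":[0,0,-0.001],"delta_rot":[0,0,0]}]'
```

```text
time_s: 7.8
eef_pos: [556.5, -192.1, 26.8]
tool_rot: [3.13, -0.263, 0.001]
wrist_force: [-0.5, -0.5, -4.0]
gripper_width: 35.1
grip_force: 30.0
time_s: 8.1
eef_pos: [556.4, -191.9, 25.8]
tool_rot: [-3.131, 0.263, -0.001]
wrist_force: [-0.4, -0.2, -5.1]
gripper_width: 34.9
grip_force: 30.0
time_s: 8.4
eef_pos: [556.6, -191.9, 24.9]
tool_rot: [-3.13, 0.263, -0.001]
wrist_force: [-0.4, 0.3, -4.1]
gripper_width: 35.0
grip_force: 30.0
```

```bash
for i in 1 2; do python3 -m crank '[{"dp":[0,0,-0.001],"delta_rot":[0,0,0]},{"dp":[0,0,-0.001],"delta_rot":[0,0,0]},{"dp":[0,0,-0.001],"delta_rot":[0,0,0]}]' | sed -n '2p;4p'; done
```

```text
eef_pos: [556.6, -191.9, 24.7]
wrist_force: [-1.5, 2.0, 5.9]
eef_pos: [556.7, -191.8, 24.5]
wrist_force: [-2.8, 3.6, 11.6]
```

Contact at about 24.6, so it is seated. Next I release gently and retreat straight up.

```bash
python3 -m crank '[{"dp":[0,0,0],"delta_rot":[0,0,0]},{"dp":[0,0,0],"delta_rot":[0,0,0]},{"dp":[0,0,0],"delta_rot":[0,0,0]},{"dp":[0,0,0],"delta_rot":[0,0,0]},{"dp":[0,0,0],"delta_rot":[0,0,0]}]' 0.65 && python3 -m crank '[{"dp":[0,0,0.015],"delta_rot":[0,0,0]},{"dp":[0,0,0.04],"delta_rot":[0,0,0]},{"dp":[0,0,0.08],"delta_rot":[0,0,0]},{"dp":[0,0,0.12],"delta_rot":[0,0,0]},{"dp":[0,0.03,0.14],"delta_rot":[0,0,2]},{"dp":[0,0.07,0.145],"delta_rot":[0,0,6]},{"dp":[0,0.11,0.145],"delta_rot":[0,0,10]},{"dp":[0,0.14,0.145],"delta_rot":[0,0,14]},{"dp":[0,0.15,0.145],"delta_rot":[0,0,16]},{"dp":[0,0.15,0.145],"delta_rot":[0,0,16]},{"dp":[0,0.15,0.145],"delta_rot":[0,0,16]}]'
python3 - <<'E'
from m import *
c,T,s=wrist("w4"); np.savez("pics/w4.npz",T=T,**c)
print(2*np.degrees(np.arctan(s["tool_rot"][1]/s["tool_rot"][0])))
a=np.ones((420,560),bool)
print("pinion");comps(c,T,a,8,40,(60,300,80,260),200)
print("gear");comps(c,T,a,45,65,(0,560,0,300),80)
E
```

```text
time_s: 9.5
eef_pos: [556.3, -192.1, 22.4]
tool_rot: [3.13, -0.263, -0.0]
wrist_force: [-0.2, 0.2, 0.9]
gripper_width: 59.9
grip_force: 0.0
time_s: 10.6
eef_pos: [556.3, -44.3, 168.3]
tool_rot: [3.135, 0.169, 0.001]
wrist_force: [0.0, -0.2, 1.1]
gripper_width: 60.2
grip_force: 0.0
6.181250924286043
pinion
rect c 634.8 56.8 size 72.5 22.4 ang -83.7 z [14.8 17.9] px [130  80  84  27 586]
rect c 643.5 -43.1 size 26.8 22.0 ang 7.3 z [13.  14.6] px [274  80  26  32 562]
rect c 597.3 120.0 size 67.6 21.6 ang -23.3 z [13.6 20.7] px [  79   91   44   75 1197]
rect c 563.5 -11.7 size 66.2 27.4 ang 5.0 z [23.  29.3] px [ 229  145   30   72 1657]
rect c 522.1 131.1 size 121.1 33.6 ang 33.0 z [17.9 38.4] px [  60  148   66  112 3520]
gear
rect c 558.4 -191.3 size 99.3 34.0 ang -9.8 z [51.9 58.1] px [ 415  157   66  107 3405]
rect c 516.8 159.7 size 66.6 19.4 ang 74.9 z [51.9 64.5] px [   0  212   76   31 1215]
```

View pics/w4.png

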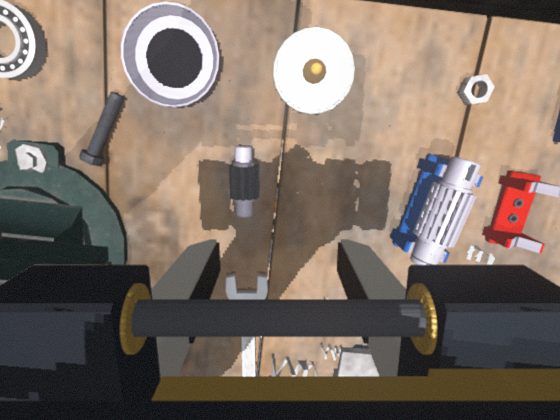

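The gear shaft sits in the blue rest at (440,205), and the pinion lies at (244,180), measured at (563.4,-11.8). Going for the pinion.

```bash
python3 -m crank '[{"dp":[0.007,0.025,0],"delta_rot":[0,0,0]},{"dp":[0.007,0.0325,-0.03],"delta_rot":[0,0,0]},{"dp":[0.007,0.0325,-0.07],"delta_rot":[0,0,0]},{"dp":[0.007,0.0325,-0.1],"delta_rot":[0,0,0]},{"dp":[0.007,0.0325,-0.125],"delta_rot":[0,0,0]},{"dp":[0.007,0.0325,-0.145],"delta_rot":[0,0,0]},{"dp":[0.007,0.0325,-0.157],"delta_rot":[0,0,0]},{"dp":[0.007,0.0325,-0.164],"delta_rot":[0,0,0]},{"dp":[0.007,0.0325,-0.1655],"delta_rot":[0,0,0]},{"dp":[0.007,0.0325,-0.1655],"delta_rot":[0,0,0]},{"dp":[0.007,0.0325,-0.1655],"delta_rot":[0,0,0]}]' 0.6 && python3 -m crank '[{"dp":[0,0,0],"delta_rot":[0,0,0]},{"dp":[0,0,0],"delta_rot":[0,0,0]},{"dp":[0,0,0],"delta_rot":[0,0,0]},{"dp":[0,0,0],"delta_rot":[0,0,0]},{"dp":[0,0,0],"delta_rot":[0,0,0]},{"dp":[0,0,0],"delta_rot":[0,0,0]},{"dp":[0,0,0],"delta_rot":[0,0,0]}]' 0 && python3 -m crank '[{"dp":[0,0,0.01],"delta_rot":[0,0,0]},{"dp":[0,0,0.025],"delta_rot":[0,0,0]},{"dp":[0,0,0.045],"delta_rot":[0,0,0]},{"dp":[0,0,0.07],"delta_rot":[0,0,0]},{"dp":[0,0,0.1],"delta_rot":[0,0,0]},{"dp":[0,0,0.12],"delta_rot":[0,0,0]},{"dp":[0,0,0.125],"delta_rot":[0,0,0]},{"dp":[0,0,0.125],"delta_rot":[0,0,0]}]'
```

```text
time_s: 11.75
eef_pos: [564.0, -9.6, 3.0]
tool_rot: [3.137, 0.175, 0.003]
wrist_force: [0.2, -0.4, 0.1]
gripper_width: 56.2
grip_force: 0.0
time_s: 12.45
eef_pos: [563.5, -9.5, 2.3]
tool_rot: [3.137, 0.175, 0.001]
wrist_force: [-0.3, 0.4, 0.5]
gripper_width: 27.1
grip_force: 30.0
time_s: 13.25
eef_pos: [563.5, -9.2, 128.1]
tool_rot: [-3.136, -0.175, -0.003]
wrist_force: [-1.0, -0.2, -2.1]
gripper_width: 27.2
grip_force: 30.0
```

```bash
python3 -m crank '[{"dp":[0,-0.015,0],"delta_rot":[0,0,0]},{"dp":[0,-0.045,0],"delta_rot":[0,0,-1]},{"dp":[0,-0.08,0],"delta_rot":[0,0,-2]},{"dp":[0,-0.115,0],"delta_rot":[0,0,-3]},{"dp":[0,-0.15,0],"delta_rot":[0,0,-4]},{"dp":[0,-0.185,0],"delta_rot":[0,0,-5]},{"dp":[0,-0.215,0],"delta_rot":[0,0,-6]},{"dp":[0,-0.24,0],"delta_rot":[0,0,-7]},{"dp":[-0.0015,-0.258,0],"delta_rot":[0,0,-8]},{"dp":[-0.0015,-0.267,0],"delta_rot":[0,0,-8.9]},{"dp":[-0.0015,-0.268,-0.005],"delta_rot":[0,0,-8.9]},{"dp":[-0.0015,-0.268,-0.015],"delta_rot":[0,0,-8.9]}]' && python3 -m crank '[{"dp":[0,0,-0.015],"delta_rot":[0,0,0]},{"dp":[0,0,-0.03],"delta_rot":[0,0,0]},{"dp":[0,0,-0.045],"delta_rot":[0,0,0]},{"dp":[0,0,-0.05],"delta_rot":[0,0,0]},{"dp":[0,0,-0.05],"delta_rot":[0,0,0]},{"dp":[0,0,-0.05],"delta_rot":[0,0,0]}]';  python3 - <<'E'
from m import *
c,T,s=wrist("w5"); np.savez("pics/w5.npz",T=T,**c)
print(s["eef_pos"],2*np.degrees(np.arctan(s["tool_rot"][1]/s["tool_rot"][0])))
a=np.ones((420,560),bool)
comps(c,T,a,28,48,(200,400,0,300),60)
P=cloud(c,T);z0=s["eef_pos"][2]
m=(c["range_z"]>0)&(P[...,2]>z0+6)&(P[...,2]<z0+45)&(abs(P[...,1]+277)<20)
q=P[m];print("xmax",np.percentile(q[:,0],99.5))
for x in(592,586,580):
  j=q[abs(q[:,0]-x)<2]
  if len(j):print(x,j[:,1].min(),j[:,1].max(),j[:,1].min()/2+j[:,1].max()/2,np.percentile(j[:,2],99)-z0)
E
```

```text
time_s: 14.45
eef_pos: [562.0, -277.0, 111.5]
tool_rot: [-3.14, 0.068, -0.001]
wrist_force: [0.4, 0.7, -2.7]
gripper_width: 27.0
grip_force: 30.0
time_s: 15.05
eef_pos: [562.1, -277.7, 62.4]
tool_rot: [3.14, -0.069, 0.001]
wrist_force: [0.1, 0.7, -1.1]
gripper_width: 27.4
grip_force: 30.0
[ 562.09124866 -277.73297186   62.41264211] -2.512323630410288
rect c 659.3 -296.3 size 57.0 0.4 ang 4.7 z [38.6 47.8] px [299   0  15 117 417]
rect c 588.9 -267.2 size 13.2 9.5 ang 87.3 z [34.1 37.6] px [246 184  24  19 387]
rect c 587.8 -289.9 size 13.4 9.4 ang 86.2 z [34.3 37.6] px [285 184  24  19 367]
xmax 594.555059239231
592 -287.49143784996556 -271.8246924405472 -279.6580651452564 21.034947385259677
586 -286.84352570267845 -271.48114611648566 -279.16233590958205 21.44174769159104
580 -288.5799862982722 -269.2027517686407 -278.8913690334565 22.710881056456294
```

View pics/w5.png

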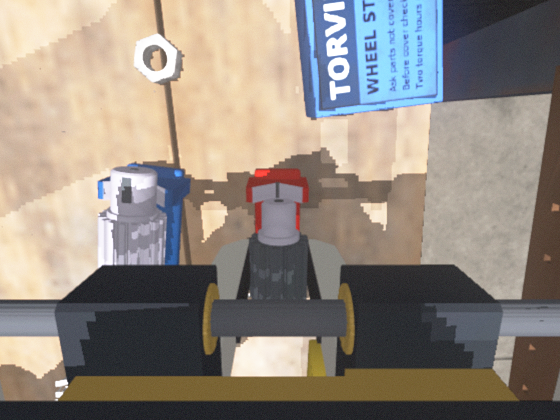

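Pinion is held at (278,240) over the red rest at (277,190), aligned within 1 mm; gear shaft seated at (135,215). Lowering.

```bash
python3 -m crank '[{"dp":[0,0.0005,-0.01],"delta_rot":[0,0,0]},{"dp":[0,0.0005,-0.02],"delta_rot":[0,0,0]},{"dp":[0,0.0005,-0.03],"delta_rot":[0,0,0]},{"dp":[0,0.0005,-0.036],"delta_rot":[0,0,0]},{"dp":[0,0.0005,-0.038],"delta_rot":[0,0,0]},{"dp":[0,0.0005,-0.038],"delta_rot":[0,0,0]},{"dp":[0,0.0005,-0.038],"delta_rot":[0,0,0]}]'|sed -n '2p;4p'; for i in 1 2 3; do python3 -m crank '[{"dp":[0,0,-0.001],"delta_rot":[0,0,0]},{"dp":[0,0,-0.001],"delta_rot":[0,0,0]},{"dp":[0,0,-0.001],"delta_rot":[0,0,0]}]'|sed -n '2p;4p'; done
```

```text
eef_pos: [562.0, -277.2, 24.4]
wrist_force: [0.9, -0.1, -1.4]
eef_pos: [561.9, -276.9, 23.4]
wrist_force: [-0.4, 0.1, -2.4]
eef_pos: [561.8, -276.9, 22.1]
wrist_force: [0.3, 1.1, -2.6]
eef_pos: [561.9, -277.1, 21.6]
wrist_force: [-1.2, 1.2, 2.0]
```

```bash
python3 -m crank '[{"dp":[0,0,-0.001],"delta_rot":[0,0,0]},{"dp":[0,0,-0.001],"delta_rot":[0,0,0]},{"dp":[0,0,-0.001],"delta_rot":[0,0,0]}]'|sed -n '2p;4p'; python3 -m crank '[{"dp":[0,0,0],"delta_rot":[0,0,0]},{"dp":[0,0,0],"delta_rot":[0,0,0]},{"dp":[0,0,0],"delta_rot":[0,0,0]},{"dp":[0,0,0],"delta_rot":[0,0,0]},{"dp":[0,0,0],"delta_rot":[0,0,0]}]' 0.5 && python3 -m crank '[{"dp":[0,0,0.015],"delta_rot":[0,0,0]},{"dp":[0,0,0.04],"delta_rot":[0,0,0]},{"dp":[0,0,0.08],"delta_rot":[0,0,0]},{"dp":[0,0,0.12],"delta_rot":[0,0,0]},{"dp":[0,0,0.16],"delta_rot":[0,0,0]},{"dp":[0,0.03,0.19],"delta_rot":[0,0,0]},{"dp":[0,0.06,0.2],"delta_rot":[0,0,0]},{"dp":[0,0.07,0.2],"delta_rot":[0,0,0]},{"dp":[0,0.07,0.2],"delta_rot":[0,0,0]},{"dp":[0,0.07,0.2],"delta_rot":[0,0,0]}]';  python3 - <<'E'
from m import *
c,T,s=wrist("w6"); np.savez("pics/w6.npz",T=T,**c)
a=np.ones((420,560),bool)
print("pinion");comps(c,T,a,40,60,(250,450,0,290),40)
comps(c,T,a,30,60,(250,450,0,290),40)
print("nut");comps(c,T,a,6,30,(200,350,0,120),150)
P=cloud(c,T)
m=(c["range_z"]>0)&(P[...,1]<-255)&(P[...,1]>-300)&(P[...,2]>22)&(P[...,2]<60)
for x in (533,543,548,562,575,580,590):
  j=P[m&(abs(P[...,0]-x)<2)];
  if len(j): k=j[j[:,2]>j[:,2].max()-2.5];print(x,k.mean(0).round(1))
E
```

```text
eef_pos: [561.9, -277.1, 21.5]
wrist_force: [-2.0, 1.6, 7.0]
time_s: 17.5
eef_pos: [561.8, -277.0, 19.9]
tool_rot: [3.141, -0.069, -0.0]
wrist_force: [-0.5, 0.9, -0.6]
gripper_width: 46.3
grip_force: 0.0
time_s: 18.5
eef_pos: [561.0, -207.9, 219.6]
tool_rot: [3.14, -0.071, -0.002]
wrist_force: [0.4, -0.1, -0.0]
gripper_width: 46.4
grip_force: 0.0
pinion
rect c 673.2 -296.0 size 84.1 2.3 ang 4.4 z [50.9 59.9] px [363  10  13 101 590]
rect c 557.6 -194.7 size 100.5 33.1 ang -7.4 z [51.8 58. ] px [ 250  139   34  100 2598]
rect c 561.7 -277.3 size 65.1 24.5 ang -0.6 z [43.3 48.6] px [ 334  150   25   64 1083]
rect c 463.3 -309.0 size 8.3 8.0 ang -1.6 z [45.6 48. ] px [372 267   8  10  49]
rect c 673.2 -296.0 size 84.1 2.5 ang 4.4 z [46.3 59.7] px [361  10  15 101 840]
rect c 557.5 -195.8 size 100.5 38.3 ang -7.4 z [51.4 58. ] px [ 250  139   39  100 2876]
rect c 561.5 -277.7 size 66.3 36.5 ang -2.4 z [41.4 48.3] px [ 326  149   39   65 1759]
rect c 463.2 -311.2 size 14.3 8.4 ang 85.8 z [41.4 47.5] px [369 263  13  14  92]
nut
rect c 667.5 -211.3 size 26.4 23.8 ang -13.9 z [13.7 15.6] px [264  64  26  28 355]
533 [ 532.9 -276.4   41.5]
543 [ 543.7 -276.5   43.1]
548 [ 548.2 -277.6   48.2]
562 [ 562.2 -277.    47.9]
575 [ 574.6 -277.7   48. ]
580 [ 579.3 -278.9   43.1]
590 [ 589.9 -278.9   41.7]
```

View pics/w6.png

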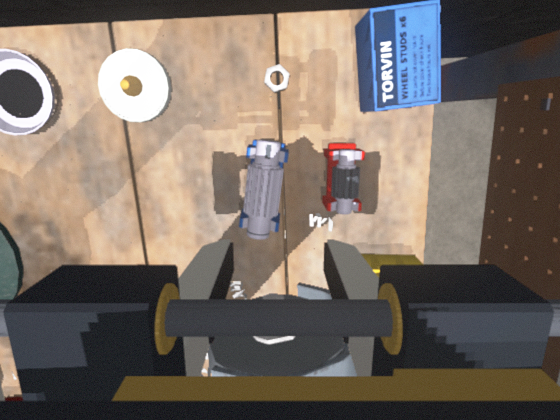

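Pinion is seated level in red rest at (345,180) and gear shaft in blue at (264,190); nut at (277,77). Now to the bearing.

```bash
python3 -m crank '[{"dp":[0.01,0.02,0],"delta_rot":[0,0,0]},{"dp":[0.03,0.05,0],"delta_rot":[0,0,0]},{"dp":[0.05,0.09,0],"delta_rot":[0,0,0]},{"dp":[0.07,0.13,0],"delta_rot":[0,0,0]},{"dp":[0.085,0.17,0],"delta_rot":[0,0,0]},{"dp":[0.095,0.21,0],"delta_rot":[0,0,1]},{"dp":[0.095,0.25,0],"delta_rot":[0,0,1]},{"dp":[0.095,0.29,0],"delta_rot":[0,0,2]},{"dp":[0.095,0.33,0],"delta_rot":[0,0,2.5]},{"dp":[0.095,0.37,0],"delta_rot":[0,0,2.5]},{"dp":[0.095,0.4,0],"delta_rot":[0,0,2.5]},{"dp":[0.095,0.405,-0.01],"delta_rot":[0,0,2.5]}]' 1 && python3 -m crank '[{"dp":[0,0,-0.03],"delta_rot":[0,0,0]},{"dp":[0,0,-0.05],"delta_rot":[0,0,0]},{"dp":[0,0,-0.05],"delta_rot":[0,0,0]},{"dp":[0,0,-0.05],"delta_rot":[0,0,0]}]';  python3 - <<'E'
from m import *
c,T,s=wrist("w7"); np.savez("pics/w7.npz",T=T,**c)
print(s["eef_pos"],s["q"].round(2))
a=np.ones((420,560),bool)
P=cloud(c,T);w=P[(c["range_z"]>0)&(P[...,2]>60)];print("wall?",np.percentile(w[:,0],[90,99]) if len(w) else 0)
comps(c,T,a,6,30,(0,560,0,300),150)
m=(c["range_z"]>0)&(P[...,2]>8)&(P[...,2]<24)&(np.hypot(P[...,0]-660,P[...,1]-207)<45)
q=P[m][:,:2].astype(np.float32)
print(cv2.minEnclosingCircle(q))
E
```

```text
time_s: 19.75
eef_pos: [657.5, 202.7, 209.4]
tool_rot: [-3.139, -0.009, -0.002]
wrist_force: [0.3, -0.4, -0.7]
gripper_width: 93.1
grip_force: 0.0
time_s: 20.15
eef_pos: [657.3, 195.6, 159.7]
tool_rot: [3.14, -0.005, -0.001]
wrist_force: [0.1, -0.4, 0.7]
gripper_width: 92.8
grip_force: 0.0
[657.25389201 195.58777697 159.74919918] [-0.68  0.82  0.72  1.39 -0.56  1.14 -1.46]
wall? [780.12806691 780.41226454]
rect c 780.2 192.2 size 473.8 0.9 ang -90.0 z [18.4 29.5] px [   0   45  560    8 2959]
rect c 665.2 59.8 size 82.9 82.8 ang 45.1 z [13.4 17.7] px [ 381  139   92   90 2077]
rect c 664.2 -46.7 size 70.7 38.3 ang 9.7 z [13.  20.2] px [ 514  143   46   76 2690]
rect c 663.1 205.6 size 61.5 61.4 ang 2.8 z [15.6 17.6] px [ 233  153   68   67 2831]
rect c 642.2 264.7 size 23.2 6.1 ang 68.5 z [18.3 19.6] px [190 204  26  13 158]
rect c 598.6 123.9 size 68.1 21.6 ang -15.7 z [13.5 20.5] px [331 218  42  69 974]
rect c 567.9 236.7 size 32.0 19.1 ang 5.5 z [14.3 18.1] px [225 263  22  36 231]
rect c 562.7 183.8 size 99.4 33.9 ang -89.9 z [14.8 24.3] px [ 241  267   98   32 1841]
rect c 558.3 262.5 size 36.9 21.6 ang -47.3 z [10.3 21. ] px [196 269  30  29 236]
((662.860107421875, 205.4228057861328), 31.143871307373047)
```

View pics/w7.png

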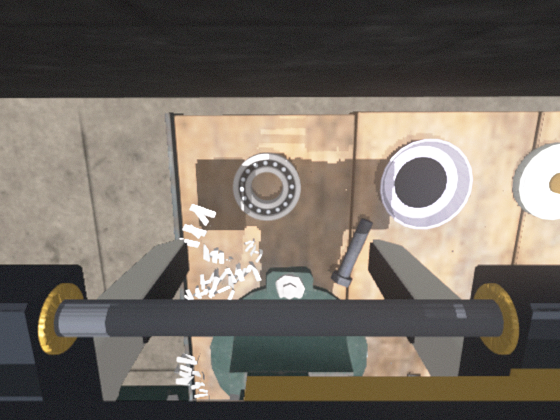

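Bearing at (266,187), measured (663,205.5), with chips at (203,213) beside where the left finger would land. I'll turn the grip -12° and narrow the opening to miss them.

```bash
python3 -m crank '[{"dp":[0.0055,0.01,0],"delta_rot":[0,0,-6]},{"dp":[0.0055,0.01,-0.02],"delta_rot":[0,0,-12]},{"dp":[0.0055,0.01,-0.06],"delta_rot":[0,0,-12]},{"dp":[0.0055,0.01,-0.09],"delta_rot":[0,0,-12]},{"dp":[0.0055,0.01,-0.115],"delta_rot":[0,0,-12]},{"dp":[0.0055,0.01,-0.12],"delta_rot":[0,0,-12]},{"dp":[0.0055,0.01,-0.12],"delta_rot":[0,0,-12]},{"dp":[0.0055,0.01,-0.12],"delta_rot":[0,0,-12]}]' 0.87 ;  python3 - <<'E'
from m import *
c,T,s=wrist("w8")
print(s["eef_pos"],2*np.degrees(np.arctan(s["tool_rot"][1]/s["tool_rot"][0])))
P=cloud(c,T)
m=(c["range_z"]>0)&(P[...,2]>9)&(P[...,2]<24)&(np.hypot(P[...,0]-662,P[...,1]-206)<40)
print(cv2.minEnclosingCircle(P[m][:,:2].astype(np.float32)))
E
```

```text
time_s: 21.0
eef_pos: [664.1, 207.7, 42.5]
tool_rot: [-3.124, 0.329, -0.006]
wrist_force: [0.7, 0.9, 0.3]
gripper_width: 81.1
grip_force: 0.0
[664.12031992 207.74281917  42.52808651] -12.021325973084878
((662.7254638671875, 205.52037048339844), 31.273006439208984)
```

View pics/w8.png

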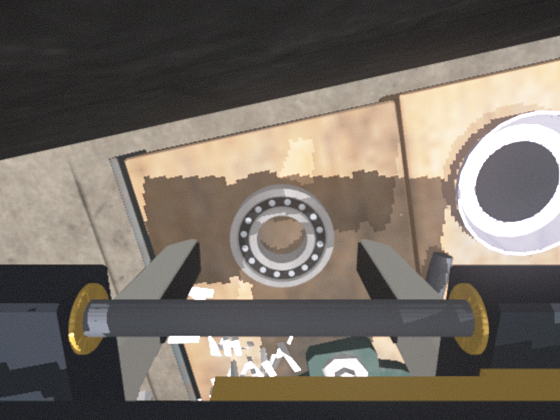

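Bearing centred between the fingers at (282,235); chips near the left finger at (203,292) look just clear. Descend and grip.

```bash
python3 -m crank '[{"dp":[-0.001,-0.002,-0.01],"delta_rot":[0,0,0]},{"dp":[-0.001,-0.002,-0.022],"delta_rot":[0,0,0]},{"dp":[-0.001,-0.002,-0.032],"delta_rot":[0,0,0]},{"dp":[-0.001,-0.002,-0.038],"delta_rot":[0,0,0]},{"dp":[-0.001,-0.002,-0.04],"delta_rot":[0,0,0]},{"dp":[-0.001,-0.002,-0.04],"delta_rot":[0,0,0]},{"dp":[-0.001,-0.002,-0.04],"delta_rot":[0,0,0]}]' && python3 -m crank '[{"dp":[0,0,0],"delta_rot":[0,0,0]},{"dp":[0,0,0],"delta_rot":[0,0,0]},{"dp":[0,0,0],"delta_rot":[0,0,0]},{"dp":[0,0,0],"delta_rot":[0,0,0]},{"dp":[0,0,0],"delta_rot":[0,0,0]},{"dp":[0,0,0],"delta_rot":[0,0,0]}]' 0.3 && python3 -m crank '[{"dp":[0,0,0.01],"delta_rot":[0,0,0]},{"dp":[0,0,0.025],"delta_rot":[0,0,0]},{"dp":[0,0,0.045],"delta_rot":[0,0,0]},{"dp":[0,0,0.065],"delta_rot":[0,0,0]},{"dp":[0,0,0.08],"delta_rot":[0,0,0]},{"dp":[0,0,0.085],"delta_rot":[0,0,0]},{"dp":[0,0,0.085],"delta_rot":[0,0,0]}]'
python3 - <<'E'
from m import *
c,T,s=wrist("w9");np.savez("pics/w9.npz",T=T,**c)
P=cloud(c,T);z=s["eef_pos"][2]
m=(c["range_z"]>0)&(P[...,2]>z-3)&(P[...,2]<z+25)&(np.hypot(P[...,0]-662,P[...,1]-206)<40)
m[:, :200]=0;m[:,360:]=0
q=P[m];print(len(q),s["eef_pos"],cv2.minEnclosingCircle(q[:,:2].astype(np.float32)),np.percentile(q[:,2],[5,50,95]))
x=np.c_[q[:,:2]-q[:,:2].mean(0),np.ones(len(q))];t=q[:,2]>z+5
print(np.linalg.lstsq(x[t],q[t,2],rcond=None)[0])
E
```

```text
time_s: 21.75
eef_pos: [660.3, 206.1, 0.5]
tool_rot: [-3.124, 0.328, 0.004]
wrist_force: [-2.8, -0.0, 5.5]
gripper_width: 81.1
grip_force: 2.7
time_s: 22.35
eef_pos: [662.1, 205.9, 0.5]
tool_rot: [-3.124, 0.329, -0.003]
wrist_force: [0.8, -0.9, 4.2]
gripper_width: 61.3
grip_force: 30.7
time_s: 23.05
eef_pos: [661.5, 206.3, 85.9]
tool_rot: [-3.124, 0.329, -0.001]
wrist_force: [0.2, -0.1, -0.5]
gripper_width: 61.5
grip_force: 30.0
9973 [661.48118176 206.28722788  85.94424837] ((670.3653564453125, 204.15768432617188), 38.898887634277344) [ 91.12257935 100.86726366 103.04608937]
[ 1.96116369e-03 -8.26435604e-04  1.00543566e+02]
```

```bash
python3 -m crank '[{"dp":[0,-0.015,0.015],"delta_rot":[0,0,1]},{"dp":[0,-0.045,0.025],"delta_rot":[0,0,2]},{"dp":[-0.01,-0.08,0.025],"delta_rot":[0,0,4]},{"dp":[-0.02,-0.115,0.025],"delta_rot":[0,0,6]},{"dp":[-0.03,-0.15,0.025],"delta_rot":[0,0,8]},{"dp":[-0.04,-0.185,0.025],"delta_rot":[0,0,10]},{"dp":[-0.05,-0.22,0.025],"delta_rot":[0,0,12]},{"dp":[-0.055,-0.245,0.025],"delta_rot":[0,0,12]},{"dp":[-0.06,-0.262,0.025],"delta_rot":[0,0,12]},{"dp":[-0.06,-0.27,0.025],"delta_rot":[0,0,12]},{"dp":[-0.06,-0.27,0.025],"delta_rot":[0,0,12]},{"dp":[-0.06,-0.27,0.025],"delta_rot":[0,0,12]}]'
python3 - <<'E'
from m import *
c,T,s=wrist("w10");np.savez("pics/w10.npz",T=T,**c)
print(s["eef_pos"],s["tool_rot"])
P=cloud(c,T);z=s["eef_pos"][2];a=np.ones((420,560),bool)
comps(c,T,a,8,60,(100,450,0,250),150);comps(c,T,a,20,60,(100,450,0,250),50)
ok=c["range_z"]>0
m=(ok&(P[...,2]>z+10)&(P[...,2]<z+19)).astype(np.uint8)
n,l,st,ce=cv2.connectedComponentsWithStats(m)
for i in range(1,n):
  if st[i,4]>200:
    q=P[l==i]; print(st[i],q[:,:2].min(0),q[:,:2].max(0),np.median(q[:,2]))
E
```

```text
time_s: 24.3
eef_pos: [601.8, -62.1, 109.9]
tool_rot: [-3.14, -0.003, 0.0]
wrist_force: [0.1, 0.3, -1.8]
gripper_width: 60.9
grip_force: 30.0
[601.84248952 -62.07338728 109.85646573] [-3.14005436e+00 -3.39830329e-03  9.84745972e-05]
rect c 662.7 45.4 size 83.1 53.7 ang -7.7 z [15.1 17.8] px [ 100   64   69  117 1233]
rect c 666.4 -64.1 size 71.1 70.6 ang 46.1 z [13.1 32.8] px [ 233   72   96   99 7373]
rect c 585.3 -187.8 size 41.2 23.9 ang -0.0 z [18.3 45.8] px [ 415  201   35   49 1326]
rect c 666.4 -64.0 size 18.6 18.4 ang -71.7 z [28.2 35.1] px [268 109  27  28 552]
rect c 587.4 -182.3 size 27.6 14.8 ang -10.7 z [37.1 48.8] px [425 210  25  40 638]
[ 182  200  195   99 8719] [ 583.98849919 -107.2356352 ] [633.78942868 -18.02084283] 125.01292907774189
```

View pics/w10.png

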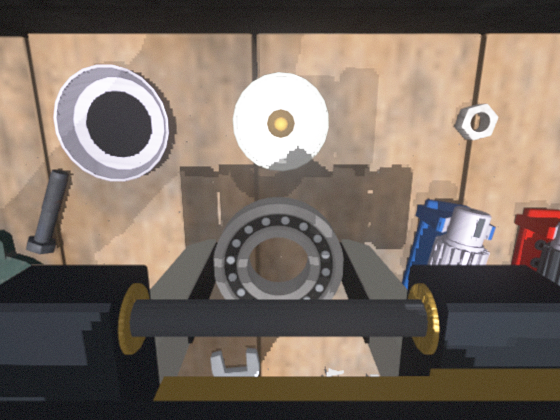

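Held bearing at (279,262) lies flat in the fingers; the nest is at (281,121) with its spigot at (281,124). I'll move +63.6, -1.8 and look before lowering over it.

```bash
python3 -m crank '[{"dp":[0.015,0,0],"delta_rot":[0,0,0]},{"dp":[0.035,-0.001,0],"delta_rot":[0,0,0]},{"dp":[0.053,-0.0018,0],"delta_rot":[0,0,0]},{"dp":[0.062,-0.0018,0],"delta_rot":[0,0,0]},{"dp":[0.0636,-0.0018,-0.01],"delta_rot":[0,0,0]},{"dp":[0.0636,-0.0018,-0.03],"delta_rot":[0,0,0]},{"dp":[0.0636,-0.0018,-0.05],"delta_rot":[0,0,0]},{"dp":[0.0636,-0.0018,-0.06],"delta_rot":[0,0,0]},{"dp":[0.0636,-0.0018,-0.068],"delta_rot":[0,0,0]},{"dp":[0.0636,-0.0018,-0.07],"delta_rot":[0,0,0]},{"dp":[0.0636,-0.0018,-0.07],"delta_rot":[0,0,0]}]'
python3 - <<'E'
from m import *
c,T,s=wrist("w11");np.savez("pics/w11.npz",T=T,**c)
print(s["eef_pos"])
hsv=cv2.cvtColor(c["img"],cv2.COLOR_RGB2HSV)
P=cloud(c,T);z=s["eef_pos"][2]
b=(abs(hsv[...,0].astype(int)-22)<8)&(hsv[...,1]>110)&(c["range_z"]>0)&(P[...,2]>15)&(P[...,2]<38)&(np.hypot(P[...,0]-666,P[...,1]+64)<15)
q=P[b];print(len(q))
if len(q): h=q[q[:,2]>q[:,2].max()-2];print("spigot top",h.mean(0),len(h))
d=(np.hypot(P[...,0]-666,P[...,1]+64)<38)&(P[...,2]>z+11)&(P[...,2]<z+20)&(c["range_z"]>0)
v,u=np.nonzero(d&(np.arange(560)[None]>180)&(np.arange(560)[None]<380)); print("ring px",u.min(),u.max(),v.min(),v.max(),"xmax",P[d][:,0].max())
cv2.imwrite("pics/w11c.png",c["img"][100:330,130:430,::-1])
E
```

```text
time_s: 25.45
eef_pos: [665.0, -65.8, 40.4]
tool_rot: [3.141, -0.0, 0.001]
wrist_force: [-0.8, -0.3, -2.2]
gripper_width: 61.0
grip_force: 30.0
[665.0342061  -65.80572458  40.37365243]
391
spigot top [666.81354076 -64.03816776  34.80839871] 62
ring px 194 354 201 298 xmax 696.7625462872201
```

View pics/w11c.png

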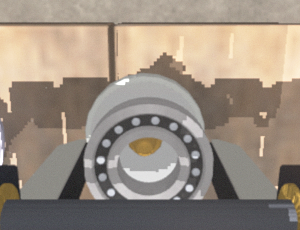

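The crop shows the spigot tip (146,146) visible inside the bore (148,160), so it's roughly in line. I'll re-read the settled pose before lowering.

```bash
python3 -m crank '[{"dp":[0,0,0],"delta_rot":[0,0,0]},{"dp":[0,0,0],"delta_rot":[0,0,0]},{"dp":[0,0,0],"delta_rot":[0,0,0]}]'
python3 - <<'E'
from m import *
c,T,s=wrist("w12");P=cloud(c,T);z=s["eef_pos"][2];ok=c["range_z"]>0
h=P[ok&(np.hypot(P[...,0]-666,P[...,1]+64)<12)&(P[...,2]>31)&(P[...,2]<36.5)]
print(s["eef_pos"],"tip",h.mean(0),len(h))
# bearing outer rim: edge y-extent on its top face over several x bands ahead of the centre
d=P[ok&(P[...,2]>z+12)&(P[...,2]<z+19)&(np.hypot(P[...,0]-666,P[...,1]+64)<36)]
r=[]
for x in np.arange(678,697,1.5):
    k=d[abs(d[:,0]-x)<.75]
    if len(k)>3:r+=[[x,k[:,1].min()],[x,k[:,1].max()]]
r=np.array(r);A=np.c_[2*r,np.ones(len(r))];sol=np.linalg.lstsq(A,(r**2).sum(1),rcond=None)[0]
print("bearing c",sol[:2],"R",np.sqrt(sol[2]+sol[:2]@sol[:2]))
E
```

```text
time_s: 25.8
eef_pos: [665.2, -65.7, 40.6]
tool_rot: [-3.142, 0.0, -0.001]
wrist_force: [-0.5, 0.5, -1.4]
gripper_width: 61.3
grip_force: 30.0
[665.16141145 -65.74506942  40.62773873] tip [667.18417599 -64.0371193   33.4867695 ] 292
bearing c [667.19621288 -66.08773226] R 30.354756153748134
```

```bash
python3 -m crank '[{"dp":[0,0.0018,0],"delta_rot":[0,0,0]},{"dp":[0,0.0018,-0.004],"delta_rot":[0,0,0]},{"dp":[0,0.0018,-0.01],"delta_rot":[0,0,0]},{"dp":[0,0.0018,-0.015],"delta_rot":[0,0,0]},{"dp":[0,0.0018,-0.018],"delta_rot":[0,0,0]},{"dp":[0,0.0018,-0.018],"delta_rot":[0,0,0]},{"dp":[0,0.0018,-0.018],"delta_rot":[0,0,0]}]'|sed -n '2p;4p'; for i in 1 2; do python3 -m crank '[{"dp":[0,0,-0.0015],"delta_rot":[0,0,0]},{"dp":[0,0,-0.003],"delta_rot":[0,0,0]},{"dp":[0,0,-0.003],"delta_rot":[0,0,0]},{"dp":[0,0,-0.003],"delta_rot":[0,0,0]}]'|sed -n '2p;4p'; done
```

```text
eef_pos: [665.0, -64.0, 22.0]
wrist_force: [0.0, -0.1, -1.9]
eef_pos: [664.9, -63.9, 19.1]
wrist_force: [0.4, 0.3, -1.7]
eef_pos: [664.8, -63.9, 16.0]
wrist_force: [0.2, 0.7, -1.9]
```

No contact on the way; it is already past the cylinder edge. A little lower, until contact.

```bash
python3 -m crank '[{"dp":[0,0,-0.001],"delta_rot":[0,0,0]},{"dp":[0,0,-0.002],"delta_rot":[0,0,0]},{"dp":[0,0,-0.002],"delta_rot":[0,0,0]},{"dp":[0,0,-0.002],"delta_rot":[0,0,0]}]'|sed -n '2p;4p'; for i in 1 2; do python3 -m crank '[{"dp":[0,0,-0.001],"delta_rot":[0,0,0]},{"dp":[0,0,-0.001],"delta_rot":[0,0,0]},{"dp":[0,0,-0.001],"delta_rot":[0,0,0]}]'|sed -n '2p;4p'; done
```

```text
eef_pos: [664.9, -63.9, 14.1]
wrist_force: [-0.2, -1.3, -1.0]
eef_pos: [664.9, -63.9, 13.1]
wrist_force: [-0.4, -0.3, -1.3]
eef_pos: [665.1, -64.0, 12.5]
wrist_force: [-1.0, -0.2, -0.3]
```

```bash
python3 -m crank '[{"dp":[0,0,-0.001],"delta_rot":[0,0,0]},{"dp":[0,0,-0.001],"delta_rot":[0,0,0]},{"dp":[0,0,-0.001],"delta_rot":[0,0,0]}]'|sed -n '2p;4p'
```

```text
eef_pos: [665.1, -64.0, 12.5]
wrist_force: [-3.2, 0.7, 5.7]
```

```bash
python3 -m crank '[{"dp":[0,0,0],"delta_rot":[0,0,0]},{"dp":[0,0,0],"delta_rot":[0,0,0]},{"dp":[0,0,0],"delta_rot":[0,0,0]},{"dp":[0,0,0],"delta_rot":[0,0,0]},{"dp":[0,0,0],"delta_rot":[0,0,0]}]' 0.85 && python3 -m crank '[{"dp":[0,0,0.015],"delta_rot":[0,0,0]},{"dp":[0,0,0.04],"delta_rot":[0,0,0]},{"dp":[0,0,0.08],"delta_rot":[0,0,0]},{"dp":[0,0,0.12],"delta_rot":[0,0,0]},{"dp":[0,-0.03,0.14],"delta_rot":[0,0,0]},{"dp":[-0.01,-0.07,0.14],"delta_rot":[0,0,0]},{"dp":[-0.02,-0.11,0.14],"delta_rot":[0,0,0]},{"dp":[-0.02,-0.135,0.14],"delta_rot":[0,0,0]},{"dp":[-0.02,-0.14,0.13],"delta_rot":[0,0,0]},{"dp":[-0.02,-0.14,0.13],"delta_rot":[0,0,0]},{"dp":[-0.02,-0.14,0.13],"delta_rot":[0,0,0]}]'
python3 - <<'E'
from m import *
c,T,s=wrist("w13");np.savez("pics/w13.npz",T=T,**c)
print(s["eef_pos"]);P=cloud(c,T);a=np.ones((420,560),bool);ok=c["range_z"]>0
comps(c,T,a,6,40,(0,400,0,250),150)
m=ok&(P[...,2]>7)&(P[...,2]<20)&(np.hypot(P[...,0]-667,P[...,1]+211)<22)
q=P[m][:,:2];print(len(q))
for t in range(-30,30,3):   # caliper: width in direction t
    d=q@[np.cos(np.radians(t)),np.sin(np.radians(t))];e=q@[-np.sin(np.radians(t)),np.cos(np.radians(t))]
    print(t,round(np.ptp(d),1),round(np.ptp(e),1),end=" | ")
r=P[ok&(P[...,2]>22)&(P[...,2]<34)&(np.hypot(P[...,0]-666,P[...,1]+64)<35)]
print("\nbearing",np.median(r[:,2]),r[:,:2].min(0),r[:,:2].max(0),np.linalg.lstsq(np.c_[r[:,:2]-[666,-64],np.ones(len(r))],r[:,2],rcond=None)[0])
E
```

```text
time_s: 29.15
eef_pos: [664.7, -63.7, 10.6]
tool_rot: [-3.141, 0.0, 0.001]
wrist_force: [-0.1, 0.2, 0.2]
gripper_width: 79.2
grip_force: 0.0
time_s: 30.25
eef_pos: [645.5, -200.8, 140.3]
tool_rot: [-3.139, -0.005, 0.001]
wrist_force: [-0.0, 0.9, -0.3]
gripper_width: 79.3
grip_force: 0.0
[ 645.48780305 -200.75455575  140.25948882]
rect c 780.2 -138.2 size 314.9 1.2 ang -90.0 z [24.1 39.5] px [   0   18  400   14 4509]
rect c 673.5 -295.3 size 84.8 7.8 ang -0.0 z [23.7 38.4] px [ 387  115   13  108 1291]
rect c 667.1 -67.4 size 68.9 66.8 ang -15.2 z [26.6 32.5] px [  74  131   91   83 5847]
rect c 659.2 30.9 size 68.3 25.0 ang -12.6 z [14.2 17.6] px [  0 139  26  80 501]
rect c 668.0 -211.2 size 26.1 23.8 ang 45.4 z [13.5 15.2] px [276 157  30  31 486]
rect c 603.0 -198.4 size 40.1 10.2 ang 80.7 z [ 9.1 38.3] px [253 237  44  13 409]
480
-30 26.0 25.7 | -27 26.2 25.4 | -24 26.4 25.2 | -21 26.5 24.8 | -18 26.6 24.4 | -15 26.6 24.0 | -12 26.6 24.1 | -9 26.5 24.4 | -6 26.3 24.6 | -3 26.1 24.8 | 0 25.8 24.9 | 3 25.4 25.2 | 6 25.1 25.5 | 9 24.8 25.8 | 12 24.4 26.0 | 15 24.0 26.2 | 18 24.3 26.2 | 21 24.5 26.2 | 24 24.9 26.1 | 27 25.3 26.0 | 
bearing 27.5002145674153 [634.82718368 -95.71793457] [696.592776   -33.03848901] [-4.95018992e-05  6.53659177e-03  2.73492341e+01]
```

View pics/w13.png

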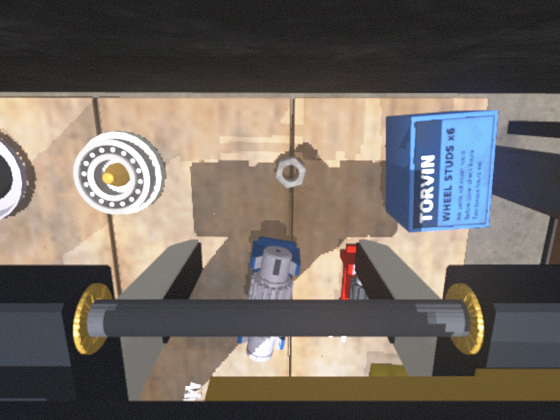

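Bearing sits flat on the nest with the spigot showing at (108,178), its top measured at 27.5 mm. The nut is at (290,171), with flats facing 75°, so I turn -15° and grip it.

```bash
python3 -m crank '[{"dp":[0.012,-0.005,0],"delta_rot":[0,0,-8]},{"dp":[0.0222,-0.0105,-0.02],"delta_rot":[0,0,-15]},{"dp":[0.0222,-0.0105,-0.06],"delta_rot":[0,0,-15]},{"dp":[0.0222,-0.0105,-0.09],"delta_rot":[0,0,-15]},{"dp":[0.0222,-0.0105,-0.11],"delta_rot":[0,0,-15]},{"dp":[0.0222,-0.0105,-0.125],"delta_rot":[0,0,-15]},{"dp":[0.0222,-0.0105,-0.133],"delta_rot":[0,0,-15]},{"dp":[0.0222,-0.0105,-0.138],"delta_rot":[0,0,-15]},{"dp":[0.0222,-0.0105,-0.1385],"delta_rot":[0,0,-15]},{"dp":[0.0222,-0.0105,-0.1385],"delta_rot":[0,0,-15]},{"dp":[0.0222,-0.0105,-0.1385],"delta_rot":[0,0,-15]}]' 0.48 && python3 -m crank '[{"dp":[0,0,0],"delta_rot":[0,0,0]},{"dp":[0,0,0],"delta_rot":[0,0,0]},{"dp":[0,0,0],"delta_rot":[0,0,0]},{"dp":[0,0,0],"delta_rot":[0,0,0]},{"dp":[0,0,0],"delta_rot":[0,0,0]},{"dp":[0,0,0],"delta_rot":[0,0,0]}]' 0 && python3 -m crank '[{"dp":[0,0,0.01],"delta_rot":[0,0,0]},{"dp":[0,0,0.025],"delta_rot":[0,0,0]},{"dp":[0,0,0.05],"delta_rot":[0,0,0]},{"dp":[0,0,0.08],"delta_rot":[0,0,0]},{"dp":[0,0,0.1],"delta_rot":[0,0,0]},{"dp":[0,0,0.1],"delta_rot":[0,0,0]},{"dp":[0,0,0.1],"delta_rot":[0,0,0]}]'
```

```text
time_s: 31.4
eef_pos: [667.8, -214.8, 3.8]
tool_rot: [3.114, -0.41, 0.003]
wrist_force: [-0.7, 0.8, -0.4]
gripper_width: 44.6
grip_force: 0.0
time_s: 32.0
eef_pos: [667.3, -214.3, 2.9]
tool_rot: [-3.114, 0.41, -0.001]
wrist_force: [-0.3, 0.7, 1.5]
gripper_width: 23.3
grip_force: 30.0
time_s: 32.7
eef_pos: [667.1, -214.4, 103.2]
tool_rot: [-3.114, 0.411, -0.001]
wrist_force: [-0.3, 0.0, -0.7]
gripper_width: 23.1
grip_force: 30.0
```

```bash
python3 -m crank '[{"dp":[0,0.02,0],"delta_rot":[0,0,1]},{"dp":[0,0.05,0],"delta_rot":[0,0,3]},{"dp":[0,0.085,0],"delta_rot":[0,0,5]},{"dp":[0,0.12,0],"delta_rot":[0,0,7]},{"dp":[0,0.155,0],"delta_rot":[0,0,9]},{"dp":[-0.002,0.19,0],"delta_rot":[0,0,11]},{"dp":[-0.002,0.22,0],"delta_rot":[0,0,13]},{"dp":[-0.002,0.25,0],"delta_rot":[0,0,15]},{"dp":[-0.002,0.268,0],"delta_rot":[0,0,15]},{"dp":[-0.002,0.2745,0],"delta_rot":[0,0,15]},{"dp":[-0.002,0.2745,-0.01],"delta_rot":[0,0,15]},{"dp":[-0.002,0.2745,-0.02],"delta_rot":[0,0,15]}]' && python3 -m crank '[{"dp":[0,0,0],"delta_rot":[0,0,0]},{"dp":[0,0,0],"delta_rot":[0,0,0]}]'
python3 - <<'E'
from m import *
c,T,s=wrist("w14");P=cloud(c,T);ok=c["range_z"]>0
d=P[ok&(P[...,2]>6)&(P[...,2]<22)&(np.hypot(P[...,0]-665,P[...,1]-60)<50)]
print(s["eef_pos"],d[:,:2].max(0),d[:,:2].min(0))
E
```

```text
time_s: 33.9
eef_pos: [664.9, 57.6, 81.9]
tool_rot: [3.14, -0.005, -0.0]
wrist_force: [0.0, -0.4, -1.2]
gripper_width: 23.4
grip_force: 30.0
time_s: 34.1
eef_pos: [664.7, 58.1, 82.0]
tool_rot: [3.141, -0.005, -0.002]
wrist_force: [-0.6, 0.4, -0.0]
gripper_width: 23.3
grip_force: 30.0
[664.72795086  58.13647903  82.00233946] [706.52338693 101.67179046] [625.80336909  18.48406705]
```

View pics/w14.png

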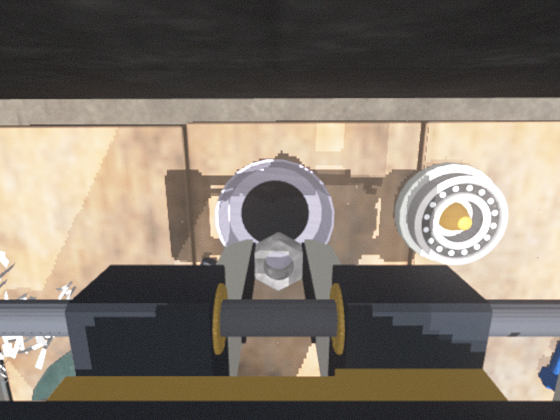

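Nut held at (278,262) above the dish (275,213); bearing on its nest at (452,215). Shift 2 mm in y and lower.

```bash
python3 -m crank '[{"dp":[0,0.002,-0.015],"delta_rot":[0,0,0]},{"dp":[0,0.002,-0.035],"delta_rot":[0,0,0]},{"dp":[0,0.002,-0.053],"delta_rot":[0,0,0]},{"dp":[0,0.002,-0.064],"delta_rot":[0,0,0]},{"dp":[0,0.002,-0.071],"delta_rot":[0,0,0]},{"dp":[0,0.002,-0.074],"delta_rot":[0,0,0]},{"dp":[0,0.002,-0.074],"delta_rot":[0,0,0]},{"dp":[0,0.002,-0.074],"delta_rot":[0,0,0]}]'; python3 -m crank '[{"dp":[0,0,-0.001],"delta_rot":[0,0,0]},{"dp":[0,0,-0.001],"delta_rot":[0,0,0]}]'|sed -n '2p;4p'
```

```text
time_s: 34.95
eef_pos: [665.7, 61.9, 9.4]
tool_rot: [3.142, -0.0, 0.002]
wrist_force: [-1.3, 0.4, -0.4]
gripper_width: 23.3
grip_force: 30.0
eef_pos: [665.4, 62.1, 8.1]
wrist_force: [-0.9, 0.5, -0.9]
```

```bash
python3 -m crank '[{"dp":[0,0,0],"delta_rot":[0,0,0]},{"dp":[0,0,0],"delta_rot":[0,0,0]},{"dp":[0,0,0],"delta_rot":[0,0,0]},{"dp":[0,0,0],"delta_rot":[0,0,0]}]' 0.35 && python3 -m crank '[{"dp":[0,0,0.01],"delta_rot":[0,0,0]},{"dp":[0,0,0.03],"delta_rot":[0,0,0]},{"dp":[0,0,0.07],"delta_rot":[0,0,0]},{"dp":[0,0,0.11],"delta_rot":[0,0,0]},{"dp":[-0.02,-0.03,0.15],"delta_rot":[0,0,0]},{"dp":[-0.05,-0.07,0.19],"delta_rot":[0,0,0]},{"dp":[-0.08,-0.11,0.22],"delta_rot":[0,0,0]},{"dp":[-0.11,-0.14,0.24],"delta_rot":[0,0,0]},{"dp":[-0.12,-0.15,0.24],"delta_rot":[0,0,0]},{"dp":[-0.12,-0.15,0.24],"delta_rot":[0,0,0]},{"dp":[-0.12,-0.15,0.24],"delta_rot":[0,0,0]}]'
python3 - <<'E'
from h import *
c,T,s=wrist("w15");P=cloud(c,T);ok=c["range_z"]>0
m=ok&(P[...,2]>10)&(P[...,2]<25)&(np.hypot(P[...,0]-665,P[...,1]-60)<28);print("nut",P[m].mean(0),m.sum())
E
```

```text
time_s: 35.55
eef_pos: [665.2, 62.1, 7.7]
tool_rot: [-3.142, 0.0, -0.0]
wrist_force: [-0.1, -0.5, -0.1]
gripper_width: 32.5
grip_force: 0.0
time_s: 36.65
eef_pos: [545.0, -88.3, 248.8]
tool_rot: [-3.14, 0.003, -0.004]
wrist_force: [-0.2, 1.9, 0.0]
gripper_width: 32.5
grip_force: 0.0
nut [664.32136494  60.45951778  15.90535095] 373
```

View pics/w15.png

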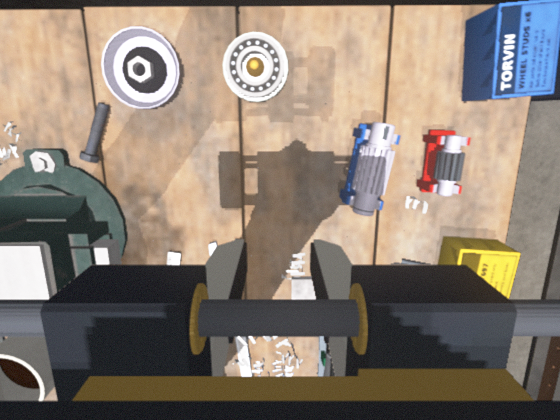

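The picture shows everything in place: nut in the dish (141,68), bearing on the spigot (256,66), gear shaft in the blue rest (371,170), pinion in the red rest (446,163). Handing in.

```bash
python3 -m crank '[{"dp":[0,0,0],"delta_rot":[0,0,0]},{"dp":[0,0,0],"delta_rot":[0,0,0]},{"dp":[0,0,0],"delta_rot":[0,0,0]},{"dp":[0,0,0],"delta_rot":[0,0,0]}]' >/dev/null; python3 -c "
from plant import ctrl;print(ctrl.sign_off())"
```

```text
the job is handed in; nothing more can be done
None
```

Handed in at about 37 s: the final picture showed the gear shaft in the blue rest, the pinion in the red rest, the bearing flat over the spigot and the nut in the dish, with the gripper clear of everything; the sign-off returned no verdict.

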